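# Bring the empty spindle of the drying stand to the front and rack the hour wheel

### The arm

A 7-joint arm with a two-finger parallel gripper is mounted at the origin on the work surface. World frame = base frame: x ahead of the robot, y to its left, z up, the work surface at z = 0. Lengths are in m, angles in rad, forces in N, time in s.
With the tool pointing down it reaches from about 0.425 to 0.8 m from the base axis. Payload 8.3 kg.
Tool frame: the origin (TCP) lies at the very end of the fingers, on their centre line; the grasp point (between the pads) lies 19 mm behind it; y points along the fingers, z is the direction in which the jaws open and shut, and the axes are right-handed (so a half turn about y gives the same grasp; the last joint's range is limited). The gripper opens to 85 mm and grips with 20 to 120 N. Pads are 22 mm wide; open, the fingers measure 114 mm over their backs; the gripper's body (76 mm by 85 mm) begins 54 mm behind the grasp point. The pads swing forward as they close: fully open they stand 13 mm farther back than shut.
Start: joints at [-1.216, 0.383, 0.016, 1.37, -0.006, 1.388, -0.046], TCP at [0.254, 0.571, 0.231] pointing down, gripper open.
Joint ranges: [-2.95, 2.95], [-0.25, 2.06], [-1.52, 1.56], [0.18, 2.33], [-1.44, 4.58], [0.02, 2.06], [-3.01, 3.01]. Speed limits (rad/s): [2.39, 2.39, 3.01, 3.01, 3.14, 3.14, 3.14].

### API

Orientations are given as a unit quaternion [w, x, y, z].
In Python, from rig import env, grab_frame, boxes_of, trace gives the robot as it stands.
- The arm moves only by the tool arm_command, never from a script. Its argument "plan" is a list of rows, each an object of numbers: "claw": the finger opening in mm, from 0 to 85.4; "dx", "dy", "dz": the shift along the tool's x, y, z in units of 30 mm (1.0 is 30 mm); "roll": the turn about the tool's y in units of 6 degrees (1.0 is 6 degrees). A call has 1 to 5 rows; each row shifts and turns the commanded pose from where the row before left it, along the tool's axes as they then stand; what a row does not reach is not made up. A row lasts 1/12 s, in which the tool goes at most 41.7 mm and 7.16 degrees, less where a joint would pass 70% of its speed; a pose out of reach is approached as far as the arm can. A call is refused whole if a number of a shift passes 1 or a number of a turn 1, either way. A call with a gripper value outside its range is refused whole. The fingers move at their own pace and stop on an object; "force" is the grip in N (left out, the last holds). Time passes only in rows, so rows that do not move let the fingers close. It gives the time, the measured TCP pose, the force and the opening at its end, in the units of the state.
- env.observe(): the state, without advancing time (a new reading comes with each control period).
- grab_frame(name): name is "scene" or "top" or "wrist"; returns a dict with "frame" (480x640x3 uint8, red, green, blue), "vertical_fov" (degrees; the focal length in pixels is half the picture's height over the tangent of half this angle, whatever the lens; pixels are square), "cx", "cy" (the principal point, pixels), "cam_to_world" (4x4, takes a point from camera to world coordinates). Camera axes: x right, y down, z forward; pixel columns grow to the right and rows downward; lengths in m; the calibration is good to about 2 mm. A picture is of the moment at which its call begins. There is no depth.
- env.job_done(): hands the job in, once; it reports no verdict.
Trained networks look in a picture, given as the dict that the camera call returned (one of the last four; its "shot" number tells which), for a name from the list of things; names that differ only in an ending like _2 or _b are one class to them, and where a whole thing is asked for, a point or a joint stands for the part that bears it (a point fixed in the world has none). Each returns a list of dicts, best first, with "conf" (0 to 1); they miss things now and then, are a little off and sometimes report something else, mostly with a low value. They report only what shows in the picture. A call takes as long as a camera call. They do not tell look-alikes from the thing itself.
- boxes_of(picture, name): "box" ([left, top, width, height] as shares, 0 to 1, of the picture: columns of its width, rows of its height, round what is visible of it).
- trace(picture, name): "region" (480x640 bool, what is visible of it) and "box" ([left, top, width, height] as shares, 0 to 1, of the picture: columns of its width, rows of its height, round what is visible of it).
The state is a dict: "t": time; "joint_pos": joint angles; "joint_velocities": joint speeds; "joint_efforts": joint torques, N m; "ee_pos": TCP position; "ee_rot": TCP orientation; "contact_force": force on the tool from outside, world axes, zero at the start; "wrist_torque": the same for the moment, N m; "opening": finger opening in m.
Only numpy, scipy, OpenCV 4.12 (cv2) and the standard library are available. Lean on these libraries where they do the work, as an engineer would, in place of code of your own. Each camera call takes 0.05 s, during which the arm holds its last target. There are 200 camera calls.

### The job

By pressing lightly on the bare margin of the revolving drying stand's deck, first turn it until its one empty spindle is in line with the brass pointer at the front of the stand. Then take the hour wheel out of the washing tray, set it over that spindle with its pipe up and let it down gently until it sits fully home on the collar, with the spindle still at the front. Never load the deck with more than 15 N (about a kilogram and a half), do not push or bump the spindle or the parts already racked, and leave the jar, the brush holder and the bezel where they stand.

Things in the scene. Friction and masses are not known exactly. Their poses are not given: they have to be found in the camera images.
- stand: Foot of the revolving drying stand: fixed round black iron casting, 236 mm across; origin on its axis at bench level. A brass pointer strip with an upturned end, 16 mm wide and 48 mm high, sticks out along its -x axis to 202 mm from the axis: that side is the stand's front. A central bearing carries the round mahogany deck.
- deck_top (a point): Centre of the deck's top, 75 mm above the bench. The deck: hard mahogany disc 310 mm across, 16 mm thick, smooth brass hoop. Its margin, 117 to 153 mm from the axis, is bare all round, but warped: up to 2.5 mm high or low by the place. A fingertip pressed down there with 7 to 11 N and moved on a circle about the axis carries the deck along by friction; 0.3 mm changes the force by several newtons.
- deck (a joint): Angle of the deck in rad, counter-clockwise from above; 0 or any whole turn: empty spindle exactly at the pointer. Turns freely either way against about 0.6 N m of friction (some 4.3 N at the margin), stays where left. The bearing is not level: the deck leans up to 1.1 degrees in an unknown direction that stays put as it turns, so a point on the margin rises or sinks by up to 3 mm as it goes round.
- spindle: The one empty spindle of the deck: an upright steel pin 8 mm in diameter, 32 mm long, with a tapered tip, on a brass collar 22 mm in diameter and 6 mm high; its origin is the foot of the collar, on the deck's top, 78 mm from the deck's axis. It and the racked parts stand about a degree out of square with the deck. Not to be pushed with the hand.
- spindle_seat (a point): Centre of the top of that spindle's collar, where the wheel comes to sit, about 81 mm above the bench; the pin rises 32 mm above it.
- parked_parts: Parts already racked and fixed on the deck's three other spindles, 78 mm from the axis, at 90, 180 and 270 degrees from the empty one: a grooved winding barrel 56 mm across, a pair of toothed wheels 54 and 40 mm across, a grooved pulley 60 mm across; tips of their pins at most 39 mm above the deck. Origin on the deck's axis at its top. Not to be touched.
- tray: Washing tray, fixed: mahogany walls 10 mm thick and 60 mm high, outside 300 mm along its x and 230 mm along its y, tin lining; its inner floor is 30 mm above the bench; a brass drain funnel 58 mm across is let into the floor near its +x +y corner, flange 2 mm proud. Origin under its centre at bench level.
- wheel_mid (a point): The hour wheel, loose, brass, about 120 g: a flat toothed wheel 62 mm across and 4 mm thick with four arms and, in its middle, an upright pipe 20 mm in outer diameter with an 11 mm bore right through; 26 mm high overall, lying pipe up on the tray's floor. This point is on its axis half-way up (13 mm above its underside); z points up along the pipe. Grasp it by the pipe.
- jar: Green glass jar with nickel cap, 76 mm across, 94 mm high, loose bystander; origin at the centre of its underside.
- brush_holder: Nickel cup 64 mm across and 84 mm high with three brushes standing in it to 150 mm, loose bystander; origin at the centre of its underside.
- bezel: Bronze clock bezel, a ring 132 mm across and 14 mm high with a hinge lug, lying flat, loose bystander; origin at the centre of its underside.
Things that resemble listed ones, but are neither listed nor needed, are in the scene too. There is more than one size of the part that bears wheel_mid; the job needs the smallest.

How it is judged:
By the outcome, as a careful person would: the job done as asked, in the order asked, and still so for the second after the job is handed in, with the robot touching nothing.
It also fails if it takes over 72 s, if anything falls off the work surface, if the arm or the gripper's body presses on something with over 40 N, if the wrist force passes 120 N, or if a joint passes its speed limit or range.

## Working session

There is one attempt and no reset: what is moved stays moved. The work goes in short steps, Python scripts to look and compute and a tool call to move; the robot and the scene stay as the last step left them, time stands still between calls to the robot, and variables do not carry over. Pictures are saved under pics/ and viewed, about 8 in all and at most 12, crops included, and the job is handed in when it is done.

Besides the shell and the picture viewer there is one more tool, called after "Request:" as name(argument=value, ...), one argument or row to a line, values as JSON. arm_command: Moves the arm, as the interface text tells. Its arguments: {"type":"object","properties":{"plan":{"type":"array"},"force":{"type":"number"}},"required":["plan"]}

```bash
mkdir -p pics; ls; cat > h.py <<'E'
import numpy as np, cv2
from rig import env, grab_frame, boxes_of, trace
def cam(p):
    f=240/np.tan(np.radians(p["vertical_fov"])/2); return f,p["cx"],p["cy"],np.array(p["cam_to_world"])
def proj(p,X):
    f,cx,cy,T=cam(p); X=np.atleast_2d(X); c=(X-T[:3,3])@T[:3,:3]; return np.c_[f*c[:,0]/c[:,2]+cx, f*c[:,1]/c[:,2]+cy]
def back(p,uv,z):
    f,cx,cy,T=cam(p); uv=np.atleast_2d(uv).astype(float); d=np.c_[(uv[:,0]-cx)/f,(uv[:,1]-cy)/f,np.ones(len(uv))]@T[:3,:3].T
    return T[:3,3]+d*((z-T[2,3])/d[:,2])[:,None]
def save(p,n): cv2.imwrite(f"pics/{n}.png",p["frame"][:,:,::-1])
E
python3 - <<'E'
from h import *
s=env.observe(); print({k:np.round(v,3) for k,v in s.items()})
for n in("scene","top"):
    p=grab_frame(n); save(p,n); print(n,p["vertical_fov"],np.round(p["cam_to_world"],3).tolist())
    for k in("stand","deck","spindle","parked_parts","tray","wheel_mid","jar","brush_holder","bezel"):
        for b in boxes_of(p,k)[:5]: 
            x=np.array(b["box"])*[640,480,640,480]; print(k,round(b["conf"],2),x.round(), back(p,x[:2]+x[2:]/2,0.03 if k=='wheel_mid' else .075 if k in('deck','spindle') else 0)[0].round(3))
E
```

```text
pics
{'t': np.float64(0.0), 'joint_pos': array([-1.216,  0.384,  0.016,  1.371, -0.006,  1.388, -0.046]), 'joint_velocities': array([ 0.001,  0.   , -0.002, -0.001,  0.001, -0.001,  0.   ]), 'joint_efforts': array([-2.0000e-03, -6.2760e+01,  8.4300e-01, -3.7182e+01,  1.6000e-02,
        1.4000e-02,  0.0000e+00]), 'ee_pos': array([0.253, 0.571, 0.23 ]), 'ee_rot': array([-0.691,  0.692, -0.147,  0.146]), 'contact_force': array([-0.738,  0.456, -0.697]), 'wrist_torque': array([0.012, 0.004, 0.019]), 'opening': np.float64(0.085)}
scene 50.442115481525576 [[0.16, 0.814, -0.559, 1.299], [0.987, -0.141, 0.078, -0.089], [-0.015, -0.564, -0.826, 1.177], [0.0, 0.0, 0.0, 1.0]]
stand 0.91 [172. 209. 124. 110.] [ 0.547 -0.198  0.   ]
stand 0.37 [226. 282.   5.   9.] [ 0.612 -0.217  0.   ]
deck 0.88 [172. 212. 122. 107.] [ 0.598 -0.193  0.075]
deck 0.51 [368. 231.  22.  24.] [0.593 0.189 0.075]
spindle 0.6 [225. 278.   7.  11.] [ 0.65  -0.207  0.075]
parked_parts 0.66 [190. 226.  84.  48.] [ 0.499 -0.2    0.   ]
tray 0.8 [331. 207. 102. 109.] [0.607 0.2   0.   ]
tray 0.33 [171. 209. 125. 108.] [ 0
[... 609 characters left out ...]
07  0.   ]
deck 0.65 [364. 204.  98.  78.] [ 0.558 -0.199  0.075]
deck 0.58 [338. 163. 140. 139.] [ 0.582 -0.188  0.075]
parked_parts 0.9 [362. 207. 102.  73.] [ 0.574 -0.215  0.   ]
tray 0.8 [172. 140. 132. 149.] [0.615 0.196 0.   ]
wheel_mid 0.92 [208. 323.  35.  36.] [0.328 0.19  0.03 ]
wheel_mid 0.91 [134. 286.  38.  35.] [0.396 0.359 0.03 ]
wheel_mid 0.32 [335. 166. 145. 162.] [ 0.558 -0.195  0.03 ]
jar 0.75 [ 78. 223.  55.  37.] [0.529 0.497 0.   ]
brush_holder 0.81 [310. 109.  27.  54.] [0.826 0.009 0.   ]
brush_holder 0.66 [336. 164. 143. 140.] [ 0.594 -0.201  0.   ]
brush_holder 0.57 [493. 251.  62.  57.] [ 0.507 -0.47   0.   ]
bezel 0.66 [492. 250.  63.  61.] [ 0.505 -0.467  0.   ]
```

View pics/top.png

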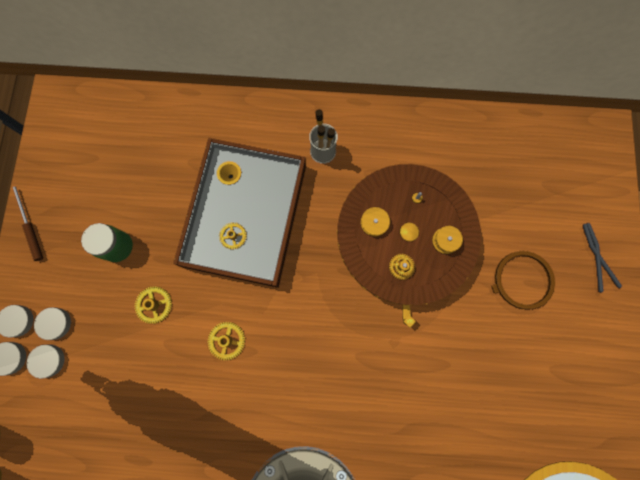

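```bash
python3 - <<'E'
import cv2
a=cv2.imread('pics/scene.png')[170:350,90:510]; cv2.imwrite('pics/scene2.png',cv2.resize(a,None,fx=1.9,fy=1.9,interpolation=cv2.INTER_CUBIC))
E
```

```text
(no output)
```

View pics/scene2.png

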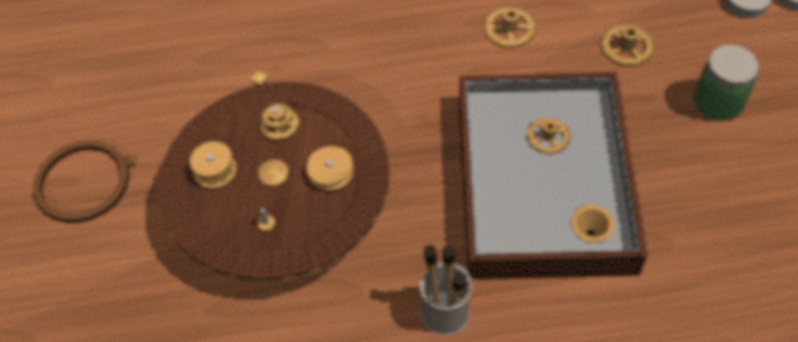

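The top view shows the deck centre near (409,232), the pointer at (409,318) and the empty spindle at the back near (418,198). The smallest wheel is in the tray at (233,236). The scene view shows the same layout.

```bash
cat >> h.py <<'E'
from scipy.optimize import least_squares
from scipy.spatial.transform import Rotation as Ro
def R(s): q=s["ee_rot"]; return Ro.from_quat([q[1],q[2],q[3],q[0]]).as_matrix()
def to_tool(s,d): return (R(s).T@np.array(d))*1000/30   # world shift (m) -> units
E
python3 - <<'E'
from h import *
s=env.observe(); print(R(s).round(3).tolist())
for n in("scene","top"):
    p=grab_frame(n)
    for k in("deck","stand"):
      r=trace(p,k)
      for q in r[:3]:
        m=q["region"].astype(np.uint8)
        if m.sum()<4000: continue
        c=max(cv2.findContours(m,0,cv2.CHAIN_APPROX_NONE)[0],key=len); h=cv2.convexHull(c)[:,0]
        X=back(p,h,.072)[:,:2]
        g=least_squares(lambda v:np.hypot(*(X-v[:2]).T)-v[2],[.57,-.2,.155],loss='soft_l1',f_scale=.003).x
        print(n,k,q["conf"],m.sum(),g.round(4))
    for nm,uv,z in(("spindle",(418,200) if n=="top" else (90+266/1.9,170+222/1.9),.078),("boss",(410,232) if n=="top" else (90+273/1.9,170+172/1.9),.08),("ptr",(410,312) if n=="top" else (90+260/1.9,170+77/1.9),.048),("wheel",(233,236) if n=="top" else (90+549/1.9,170+134/1.9),.035)):
        print(nm,back(p,uv,z)[0].round(4))
    for b in trace(p,"wheel_mid")[:4]:
        y,x=np.nonzero(b["region"]); print("wheel",b["conf"],x.mean(),y.mean(),back(p,(x.mean(),y.mean()),.035)[0].round(4))
p=grab_frame("wrist"); save(p,"w0"); print(p["vertical_fov"],p["cx"],p["cy"]); T=np.array(p["cam_to_world"]); print("cam in tool",(R(s).T@(T[:3,3]-s["ee_pos"])).round(4),(R(s).T@T[:3,:3]).round(3).tolist())
E
```

```text
[[0.914, -0.0, 0.406], [-0.406, -0.0, 0.914], [-0.0, -1.0, -0.0]]
scene deck 0.56 9955 [ 0.5871 -0.1912  0.1556]
scene stand 0.55 10223 [ 0.5856 -0.1904  0.1576]
spindle [ 0.661  -0.2043  0.078 ]
boss [ 0.5874 -0.1894  0.08  ]
ptr [ 0.3983 -0.1987  0.048 ]
wheel [0.5613 0.1994 0.035 ]
wheel 0.75 357.5741239892183 184.23719676549865 [0.3567 0.1846 0.035 ]
wheel 0.61 418.4889434889435 193.05405405405406 [0.4195 0.3502 0.035 ]
wheel 0.59 378.1937716262976 241.19031141868513 [0.563  0.1969 0.035 ]
wheel 0.42 233.31926249393499 265.4958757884522 [ 0.5735 -0.1956  0.035 ]
top deck 0.57 15895 [ 0.5843 -0.1883  0.1556]
top stand 0.8 16212 [ 0.5848 -0.1888  0.1565]
spindle [ 0.6553 -0.2071  0.078 ]
boss [ 0.5822 -0.1908  0.08  ]
ptr [ 0.4143 -0.2013  0.048 ]
wheel [0.5568 0.1969 0.035 ]
wheel 0.95 231.8058690744921 234.02483069977427 [0.5612 0.2001 0.035 ]
wheel 0.72 151.75504710632572 303.63391655450874 [0.3956 0.3577 0.035 ]
wheel 0.7 224.9034090909091 341.08096590909093 [0.3273 0.1901 0.035 ]
66.77637952126034 312.7382808192786 235.66524800253134
cam in tool [-0.0824 -0.1435  0.0002] [[0.0, 0.947, 0.321], [-0.0, -0.321, 0.947], [1.0, -0.0, 0.0]]
```

Request:
arm_command(
  plan=[
    {"claw": 0, "roll": -1},
    {"claw": 0, "roll": -1},
    {"claw": 0, "roll": -1},
    {"claw": 0, "roll": -1},
    {"claw": 0, "dx": 0.5, "dz": -0.5},
  ],
  force=40,
)

```text
$.plan[0]: bad value
```

Request:
arm_command(
  plan=[
    {"dx": 0.7, "dz": -1},
    {"dx": 0.7, "dz": -1},
    {"dx": 0.7, "dz": -1},
    {"dx": 0.7, "dz": -1},
    {"dx": 0.7, "dz": -1},
  ],
)

```text
$.plan[0]: bad value
```

Request:
arm_command(
  plan=[
    {"dx": 0.7, "dz": -1},
    {"dx": 0.7, "dz": -1},
    {"dx": 0.7, "dz": -1},
    {"dx": 0.7, "dz": -1},
    {"dx": 0.7, "dz": -1},
  ],
)

```text
$.plan[0]: bad value
```

Request:
arm_command(
  plan=[
    {"dx": 0.7, "dz": -1},
    {"dx": 0.7, "dz": -1},
    {"dx": 0.7, "dz": -1},
    {"dx": 0.7, "dz": -1},
    {"dx": 0.5, "dz": -1},
  ],
)

```text
$.plan[0]: bad value
```

Request:
arm_command(
  plan=[
    {"dz": -1},
    {"dz": -1},
    {"dz": -1},
    {"dz": -1},
    {"dz": -1},
  ],
)

```text
$.plan[0]: bad value
```

Request:
arm_command(
  plan=[
    {"dz": -1},
    {"dz": -1},
    {"dz": -1},
    {"dz": -1},
    {"dz": -1},
  ],
)

```text
$.plan[0]: bad value
```

Request:
arm_command(
  plan=[
    {"claw": 0, "dx": 0, "dy": 0, "dz": 0, "roll": -1},
    {"claw": 0, "dx": 0, "dy": 0, "dz": 0, "roll": -1},
    {"claw": 0, "dx": 0, "dy": 0, "dz": 0, "roll": -1},
    {"claw": 0, "dx": 0, "dy": 0, "dz": 0, "roll": -1},
    {"claw": 0, "dx": 0.5, "dy": 0, "dz": -0.5, "roll": 0},
  ],
  force=40,
)

```text
t: 1.87
ee_pos: [0.2641, 0.5589, 0.2309]
ee_rot: [0.708, -0.707, -0.004, 0.006]
contact_force: [-0.6, 0.5, -1.0]
opening: 0.0257
```

Request:
arm_command(
  plan=[
    {"claw": 0, "dx": 0.7, "dy": 0, "dz": -1, "roll": 0},
    {"claw": 0, "dx": 0.7, "dy": 0, "dz": -1, "roll": 0},
    {"claw": 0, "dx": 0.7, "dy": 0, "dz": -1, "roll": 0},
    {"claw": 0, "dx": 0.7, "dy": 0, "dz": -1, "roll": 0},
    {"claw": 0, "dx": 0.7, "dy": 0, "dz": -1, "roll": 0},
  ],
)

```text
t: 2.28
ee_pos: [0.3745, 0.4048, 0.2315]
ee_rot: [0.707, -0.707, -0.0, 0.0]
contact_force: [0.7, 0.7, 0.2]
opening: 0.0001
```

Request:
arm_command(
  plan=[
    {"claw": 0, "dx": 0.7, "dy": 0, "dz": -1, "roll": 0},
    {"claw": 0, "dx": 0.7, "dy": 0, "dz": -1, "roll": 0},
    {"claw": 0, "dx": 0.7, "dy": 0, "dz": -1, "roll": 0},
    {"claw": 0, "dx": 0.7, "dy": 0, "dz": -1, "roll": 0},
    {"claw": 0, "dx": 0.7, "dy": 0, "dz": -1, "roll": 0},
  ],
)

```text
t: 2.7
ee_pos: [0.4797, 0.2549, 0.2316]
ee_rot: [0.707, -0.707, -0.001, 0.0]
contact_force: [0.7, 1.0, -0.4]
opening: 0.0
```

Request:
arm_command(
  plan=[
    {"claw": 0, "dx": 0.7, "dy": 0, "dz": -1, "roll": 0},
    {"claw": 0, "dx": 0.7, "dy": 0, "dz": -1, "roll": 0},
    {"claw": 0, "dx": 0.7, "dy": 0, "dz": -1, "roll": 0},
    {"claw": 0, "dx": 0.7, "dy": 0, "dz": -1, "roll": 0},
    {"claw": 0, "dx": 0, "dy": 0, "dz": -1, "roll": 0},
  ],
)

```text
t: 3.12
ee_pos: [0.5655, 0.1043, 0.2309]
ee_rot: [-0.707, 0.707, 0.0, 0.0]
contact_force: [-0.8, 0.1, -0.1]
opening: -0.0002
```

Request:
arm_command(
  plan=[
    {"claw": 0, "dx": 0, "dy": 0, "dz": -1, "roll": 0},
    {"claw": 0, "dx": 0, "dy": 0, "dz": -1, "roll": 0},
    {"claw": 0, "dx": 0, "dy": 0, "dz": -1, "roll": 0},
    {"claw": 0, "dx": 0, "dy": 0, "dz": -1, "roll": 0},
    {"claw": 0, "dx": 0, "dy": 0, "dz": -1, "roll": 0},
  ],
)

```text
t: 3.53
ee_pos: [0.5631, -0.0448, 0.2315]
ee_rot: [0.707, -0.707, -0.001, 0.0]
contact_force: [0.7, 1.1, 1.0]
opening: -0.0001
```

Request:
arm_command(
  plan=[
    {"claw": 0, "dx": 0, "dy": 0, "dz": -1, "roll": 0},
    {"claw": 0, "dx": 0, "dy": 0, "dz": -1, "roll": 0},
    {"claw": 0, "dx": 0, "dy": 0, "dz": -1, "roll": 0},
    {"claw": 0, "dx": 0, "dy": 0, "dz": -1, "roll": 0},
    {"claw": 0, "dx": 0, "dy": 0, "dz": -1, "roll": 0},
  ],
)

```text
t: 3.95
ee_pos: [0.5633, -0.1948, 0.2315]
ee_rot: [0.707, -0.707, -0.001, 0.0]
contact_force: [0.5, 0.9, -0.0]
opening: -0.0003
```

Request:
arm_command(
  plan=[
    {"claw": 0, "dx": 0, "dy": 0, "dz": -1, "roll": 0},
    {"claw": 0, "dx": 0, "dy": 0, "dz": -1, "roll": 0},
    {"claw": 0, "dx": 0, "dy": 0, "dz": -1, "roll": 0},
    {"claw": 0, "dx": 0.1, "dy": 0.5, "dz": -1, "roll": 0},
    {"claw": 0, "dx": 0, "dy": 1, "dz": -0.2, "roll": 0},
  ],
)

```text
t: 4.37
ee_pos: [0.5665, -0.3271, 0.1898]
ee_rot: [-0.705, 0.709, 0.0, 0.004]
contact_force: [-0.1, -1.2, -0.8]
opening: -0.0001
```

Request:
arm_command(
  plan=[
    {"claw": 0, "dx": 0, "dy": 1, "dz": 0, "roll": 0},
    {"claw": 0, "dx": 0, "dy": 1, "dz": 0, "roll": 0},
    {"claw": 0, "dx": 0, "dy": 0.7, "dz": 0, "roll": 0},
    {"claw": 0, "dx": 0, "dy": 0.4, "dz": 0, "roll": 0},
    {"claw": 0, "dx": 0, "dy": 0, "dz": 0, "roll": 0},
  ],
)

```text
t: 4.78
ee_pos: [0.5651, -0.3183, 0.0902]
ee_rot: [0.708, -0.706, 0.001, 0.002]
contact_force: [0.0, 0.9, -0.2]
opening: 0.0001
```

```bash
python3 - <<'E'
from h import *
s=env.observe(); print(s["ee_pos"].round(4) if hasattr(s["ee_pos"],'round') else s["ee_pos"])
p=grab_frame("wrist"); save(p,"w1")
F=[env.observe()["contact_force"] for _ in range(5)]; print(np.round(F,2))
E
```

```text
[ 0.5651 -0.3183  0.0902]
[[ 0.9  -0.43  0.15]
 [ 0.9  -0.43  0.15]
 [ 0.9  -0.43  0.15]
 [ 0.9  -0.43  0.15]
 [ 0.9  -0.43  0.15]]
```

View pics/w1.png

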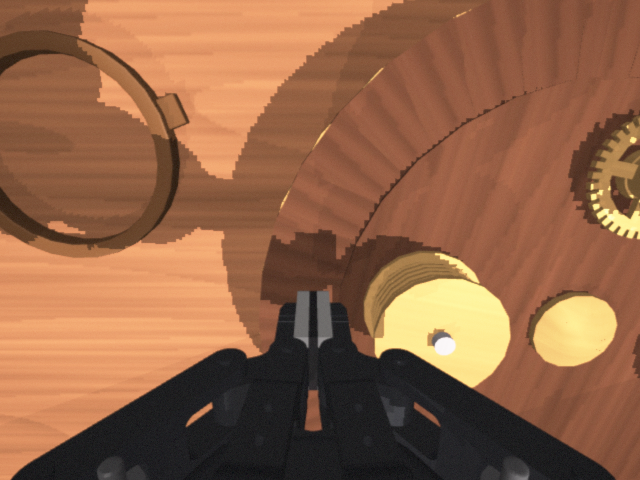

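The wrist view shows the closed fingertips at (313,292) over the deck margin, with their shadow just above and left. The barrel is at (440,340). I'll move about 9 mm outward, then go down.

Request:
arm_command(
  plan=[
    {"claw": 0, "dx": 0, "dy": 0, "dz": -0.3, "roll": 0},
    {"claw": 0, "dx": 0, "dy": 0.15, "dz": 0, "roll": 0},
    {"claw": 0, "dx": 0, "dy": 0.1, "dz": 0, "roll": 0},
    {"claw": 0, "dx": 0, "dy": 0.03, "dz": 0, "roll": 0},
    {"claw": 0, "dx": 0, "dy": 0, "dz": 0, "roll": 0},
  ],
)

```text
t: 5.25
ee_pos: [0.5666, -0.3283, 0.085]
ee_rot: [0.707, -0.707, -0.0, 0.0]
contact_force: [-0.0, 0.3, -0.4]
opening: -0.0002
```

```bash
python3 - <<'E'
from h import *
s=env.observe(); print(np.round(s["ee_pos"],4))
p=grab_frame("wrist"); cv2.imwrite("pics/w2.png",cv2.resize(p["frame"][200:330,230:400,::-1],None,fx=4,fy=4,interpolation=cv2.INTER_CUBIC))
E
```

```text
[ 0.5666 -0.3283  0.085 ]
```

View pics/w2.png

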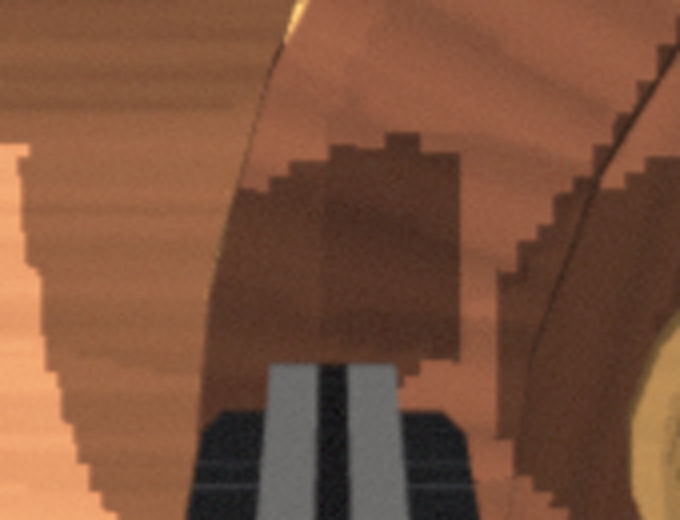

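The crop shows the fingertip at (313,292) on the margin, with its shadow joining it. I'll search for contact in small steps.

Request:
arm_command(
  plan=[
    {"claw": 0, "dx": 0, "dy": 0.05, "dz": 0, "roll": 0},
    {"claw": 0, "dx": 0, "dy": 0.05, "dz": 0, "roll": 0},
    {"claw": 0, "dx": 0, "dy": 0.04, "dz": 0, "roll": 0},
    {"claw": 0, "dx": 0, "dy": 0, "dz": 0, "roll": 0},
    {"claw": 0, "dx": 0, "dy": 0, "dz": 0, "roll": 0},
  ],
)

```text
t: 5.72
ee_pos: [0.5665, -0.3283, 0.0805]
ee_rot: [0.707, -0.707, -0.0, 0.001]
contact_force: [0.8, 0.4, 1.6]
opening: -0.0
```

Request:
arm_command(
  plan=[
    {"claw": 0, "dx": 0, "dy": 0.02, "dz": 0, "roll": 0},
    {"claw": 0, "dx": 0, "dy": 0, "dz": 0, "roll": 0},
    {"claw": 0, "dx": 0, "dy": 0, "dz": 0, "roll": 0},
  ],
)

```text
t: 5.97
ee_pos: [0.5665, -0.3284, 0.0801]
ee_rot: [-0.707, 0.707, 0.0, -0.0]
contact_force: [-0.0, -0.2, 0.3]
opening: -0.0002
```

Request:
arm_command(
  plan=[
    {"claw": 0, "dx": 0, "dy": 0.025, "dz": 0, "roll": 0},
    {"claw": 0, "dx": 0, "dy": 0, "dz": 0, "roll": 0},
    {"claw": 0, "dx": 0, "dy": 0, "dz": 0, "roll": 0},
  ],
)

```text
t: 6.22
ee_pos: [0.5665, -0.3284, 0.0793]
ee_rot: [0.707, -0.707, -0.0, 0.0]
contact_force: [0.4, -0.8, -0.3]
opening: 0.0002
```

Request:
arm_command(
  plan=[
    {"claw": 0, "dx": 0, "dy": 0.025, "dz": 0, "roll": 0},
    {"claw": 0, "dx": 0, "dy": 0, "dz": 0, "roll": 0},
    {"claw": 0, "dx": 0, "dy": 0, "dz": 0, "roll": 0},
  ],
)

```text
t: 6.47
ee_pos: [0.5665, -0.3284, 0.0785]
ee_rot: [0.707, -0.707, -0.0, 0.0]
contact_force: [-0.2, 0.1, 0.2]
opening: -0.0002
```

Request:
arm_command(
  plan=[
    {"claw": 0, "dx": 0, "dy": 0.025, "dz": 0, "roll": 0},
    {"claw": 0, "dx": 0, "dy": 0, "dz": 0, "roll": 0},
    {"claw": 0, "dx": 0, "dy": 0, "dz": 0, "roll": 0},
  ],
)

```text
t: 6.72
ee_pos: [0.5665, -0.3284, 0.0778]
ee_rot: [0.707, -0.707, -0.0, 0.0]
contact_force: [0.3, 0.1, -1.0]
opening: 0.0001
```

Request:
arm_command(
  plan=[
    {"claw": 0, "dx": 0, "dy": 0.025, "dz": 0, "roll": 0},
    {"claw": 0, "dx": 0, "dy": 0, "dz": 0, "roll": 0},
    {"claw": 0, "dx": 0, "dy": 0, "dz": 0, "roll": 0},
  ],
)

```text
t: 6.97
ee_pos: [0.5665, -0.3284, 0.077]
ee_rot: [0.707, -0.707, -0.0, 0.0]
contact_force: [-0.2, -0.2, 0.4]
opening: -0.0003
```

Request:
arm_command(
  plan=[
    {"claw": 0, "dx": 0, "dy": 0.025, "dz": 0, "roll": 0},
    {"claw": 0, "dx": 0, "dy": 0, "dz": 0, "roll": 0},
    {"claw": 0, "dx": 0, "dy": 0, "dz": 0, "roll": 0},
  ],
)

```text
t: 7.22
ee_pos: [0.5665, -0.3284, 0.0763]
ee_rot: [0.707, -0.707, -0.0, 0.0]
contact_force: [0.3, 0.4, -0.8]
opening: 0.0002
```

Request:
arm_command(
  plan=[
    {"claw": 0, "dx": 0, "dy": 0.025, "dz": 0, "roll": 0},
    {"claw": 0, "dx": 0, "dy": 0, "dz": 0, "roll": 0},
    {"claw": 0, "dx": 0, "dy": 0, "dz": 0, "roll": 0},
  ],
)

```text
t: 7.47
ee_pos: [0.5665, -0.3284, 0.0755]
ee_rot: [0.707, -0.707, -0.0, 0.0]
contact_force: [-0.6, -0.0, 0.1]
opening: 0.0001
```

Request:
arm_command(
  plan=[
    {"claw": 0, "dx": 0, "dy": 0.025, "dz": 0, "roll": 0},
    {"claw": 0, "dx": 0, "dy": 0, "dz": 0, "roll": 0},
    {"claw": 0, "dx": 0, "dy": 0, "dz": 0, "roll": 0},
  ],
)

```text
t: 7.72
ee_pos: [0.5665, -0.3284, 0.0748]
ee_rot: [-0.707, 0.707, 0.0, -0.0]
contact_force: [0.1, -0.3, -0.4]
opening: 0.0001
```

Request:
arm_command(
  plan=[
    {"claw": 0, "dx": 0, "dy": 0.025, "dz": 0, "roll": 0},
    {"claw": 0, "dx": 0, "dy": 0, "dz": 0, "roll": 0},
    {"claw": 0, "dx": 0, "dy": 0, "dz": 0, "roll": 0},
  ],
)

```text
t: 7.97
ee_pos: [0.5665, -0.3284, 0.074]
ee_rot: [0.707, -0.707, -0.0, 0.0]
contact_force: [0.1, 0.1, -0.2]
opening: 0.0004
```

Request:
arm_command(
  plan=[
    {"claw": 0, "dx": 0, "dy": 0.025, "dz": 0, "roll": 0},
    {"claw": 0, "dx": 0, "dy": 0, "dz": 0, "roll": 0},
    {"claw": 0, "dx": 0, "dy": 0, "dz": 0, "roll": 0},
  ],
)

```text
t: 8.22
ee_pos: [0.5666, -0.3285, 0.0734]
ee_rot: [-0.707, 0.707, 0.0, -0.0]
contact_force: [-0.3, -0.3, 0.6]
opening: 0.0001
```

Request:
arm_command(
  plan=[
    {"claw": 0, "dx": 0, "dy": 0.02, "dz": 0, "roll": 0},
    {"claw": 0, "dx": 0, "dy": 0, "dz": 0, "roll": 0},
    {"claw": 0, "dx": 0, "dy": 0, "dz": 0, "roll": 0},
  ],
)

```text
t: 8.47
ee_pos: [0.5667, -0.3285, 0.073]
ee_rot: [-0.707, 0.707, 0.0, -0.0]
contact_force: [-1.4, 0.7, 1.9]
opening: 0.0001
```

Request:
arm_command(
  plan=[
    {"claw": 0, "dx": 0, "dy": 0.015, "dz": 0, "roll": 0},
    {"claw": 0, "dx": 0, "dy": 0, "dz": 0, "roll": 0},
    {"claw": 0, "dx": 0, "dy": 0, "dz": 0, "roll": 0},
  ],
)

```text
t: 8.72
ee_pos: [0.5667, -0.3286, 0.0726]
ee_rot: [-0.707, 0.707, 0.001, -0.0]
contact_force: [-0.1, 0.3, 4.6]
opening: 0.0
```

Request:
arm_command(
  plan=[
    {"claw": 0, "dx": 0, "dy": 0.02, "dz": 0, "roll": 0},
    {"claw": 0, "dx": 0, "dy": 0, "dz": 0, "roll": 0},
    {"claw": 0, "dx": 0, "dy": 0, "dz": 0, "roll": 0},
  ],
)

```text
t: 8.97
ee_pos: [0.5668, -0.3286, 0.0722]
ee_rot: [-0.707, 0.707, 0.001, -0.0]
contact_force: [-1.1, 0.7, 5.8]
opening: -0.0003
```

```bash
python3 - <<'E'
from h import *
for k in range(0,34):
    a=np.radians(-97.7-5*k); b=np.radians(-102.7-5*k); d=.14*np.array([np.cos(b)-np.cos(a),np.sin(b)-np.sin(a)])/.03/2.5
    print(round(-97.7-5*k,1),"pos",(np.array([.5855,-.19])+.14*np.array([np.cos(a),np.sin(a)])).round(4),"row(2deg) dx %.3f dz %.3f"%tuple(d))
E
```

```text
-97.7 pos [ 0.5667 -0.3287] row(2deg) dx -0.160 dz 0.029
-102.7 pos [ 0.5547 -0.3266] row(2deg) dx -0.157 dz 0.043
-107.7 pos [ 0.5429 -0.3234] row(2deg) dx -0.153 dz 0.056
-112.7 pos [ 0.5315 -0.3192] row(2deg) dx -0.147 dz 0.069
-117.7 pos [ 0.5204 -0.314 ] row(2deg) dx -0.141 dz 0.082
-122.7 pos [ 0.5099 -0.3078] row(2deg) dx -0.133 dz 0.094
-127.7 pos [ 0.4999 -0.3008] row(2deg) dx -0.124 dz 0.105
-132.7 pos [ 0.4906 -0.2929] row(2deg) dx -0.115 dz 0.116
-137.7 pos [ 0.482  -0.2842] row(2deg) dx -0.104 dz 0.125
-142.7 pos [ 0.4741 -0.2748] row(2deg) dx -0.093 dz 0.134
-147.7 pos [ 0.4672 -0.2648] row(2deg) dx -0.081 dz 0.141
-152.7 pos [ 0.4611 -0.2542] row(2deg) dx -0.068 dz 0.148
-157.7 pos [ 0.456  -0.2431] row(2deg) dx -0.055 dz 0.153
-162.7 pos [ 0.4518 -0.2316] row(2deg) dx -0.042 dz 0.157
-167.7 pos [ 0.4487 -0.2198] row(2deg) dx -0.028 dz 0.160
-172.7 pos [ 0.4466 -0.2078] row(2deg) dx -0.014 dz 0.162
-177.7 pos [ 0.4456 -0.1956] row(2deg) dx 0.001 dz 0.163
-182.7 pos [ 0.4457 -0.1834] row(2deg) dx 0.015 dz 0.162
-187.7 pos [ 0.4468 -0.1712] row(2deg) dx 0.029 dz 0.160
-1
[... 152 characters left out ...]
x 0.069 dz 0.147
-207.7 pos [ 0.4615 -0.1249] row(2deg) dx 0.082 dz 0.141
-212.7 pos [ 0.4677 -0.1144] row(2deg) dx 0.094 dz 0.133
-217.7 pos [ 0.4747 -0.1044] row(2deg) dx 0.105 dz 0.124
-222.7 pos [ 0.4826 -0.0951] row(2deg) dx 0.116 dz 0.115
-227.7 pos [ 0.4913 -0.0865] row(2deg) dx 0.125 dz 0.104
-232.7 pos [ 0.5007 -0.0786] row(2deg) dx 0.134 dz 0.093
-237.7 pos [ 0.5107 -0.0717] row(2deg) dx 0.141 dz 0.081
-242.7 pos [ 0.5213 -0.0656] row(2deg) dx 0.148 dz 0.068
-247.7 pos [ 0.5324 -0.0605] row(2deg) dx 0.153 dz 0.055
-252.7 pos [ 0.5439 -0.0563] row(2deg) dx 0.157 dz 0.042
-257.7 pos [ 0.5557 -0.0532] row(2deg) dx 0.160 dz 0.028
-262.7 pos [ 0.5677 -0.0511] row(2deg) dx 0.162 dz 0.014
```

Request:
arm_command(
  plan=[
    {"claw": 0, "dx": 0, "dy": 0.012, "dz": 0, "roll": 0},
    {"claw": 0, "dx": -0.08, "dy": 0, "dz": 0.012, "roll": 0},
    {"claw": 0, "dx": -0.16, "dy": 0, "dz": 0.03, "roll": 0},
    {"claw": 0, "dx": -0.16, "dy": 0, "dz": 0.036, "roll": 0},
    {"claw": 0, "dx": -0.16, "dy": 0, "dz": 0.042, "roll": 0},
  ],
)

```text
t: 9.38
ee_pos: [0.5504, -0.325, 0.0719]
ee_rot: [-0.707, 0.707, 0.001, 0.0]
contact_force: [2.3, -1.0, 5.4]
opening: 0.0001
```

Request:
arm_command(
  plan=[
    {"claw": 0, "dx": 0, "dy": 0.022, "dz": 0, "roll": 0},
    {"claw": 0, "dx": 0, "dy": 0, "dz": 0, "roll": 0},
    {"claw": 0, "dx": 0, "dy": 0, "dz": 0, "roll": 0},
  ],
)

```text
t: 9.63
ee_pos: [0.5497, -0.325, 0.0713]
ee_rot: [-0.707, 0.707, 0.001, -0.0]
contact_force: [0.8, 0.0, 7.8]
opening: 0.0002
```

Request:
arm_command(
  plan=[
    {"claw": 0, "dx": -0.15, "dy": 0.006, "dz": 0.048, "roll": 0},
    {"claw": 0, "dx": -0.153, "dy": 0.006, "dz": 0.055, "roll": 0},
    {"claw": 0, "dx": -0.15, "dy": 0.003, "dz": 0.06, "roll": 0},
    {"claw": 0, "dx": -0.147, "dy": 0, "dz": 0.066, "roll": 0},
  ],
)

```text
t: 9.97
ee_pos: [0.5323, -0.3186, 0.0711]
ee_rot: [-0.707, 0.708, 0.001, 0.0]
contact_force: [4.1, -2.3, 6.0]
opening: -0.0001
```

```bash
cat >> h.py <<'E'
def angle(n="top",show=None):
    p=grab_frame(n); out=[]
    for b in boxes_of(p,"spindle")[:3]:
        x=np.array(b["box"])*[640,480,640,480]; X=back(p,x[:2]+x[2:]*[.5,.6],.088)[0][:2]-[.5855,-.19]
        out.append((round(b["conf"],2),round(float(np.degrees(np.arctan2(X[1],X[0]))),1),round(float(np.hypot(*X)),4)))
    if show: save(p,show)
    return out,p
E
python3 - <<'E'
from h import *
print(np.round(env.observe()["contact_force"],1),angle("top","t2")[0],angle("scene")[0])
a=cv2.imread("pics/t2.png")[150:340,320:500];b=cv2.imread("pics/top.png")[150:340,320:500]
cv2.imwrite("pics/cmp.png",cv2.resize(np.hstack([b,a]),None,fx=2.2,fy=2.2,interpolation=cv2.INTER_CUBIC))
E
```

```text
[ 4.1 -2.3  6. ] [(0.59, -11.6, 0.0679)] [(0.45, -12.7, 0.0808)]
```

View pics/cmp.png

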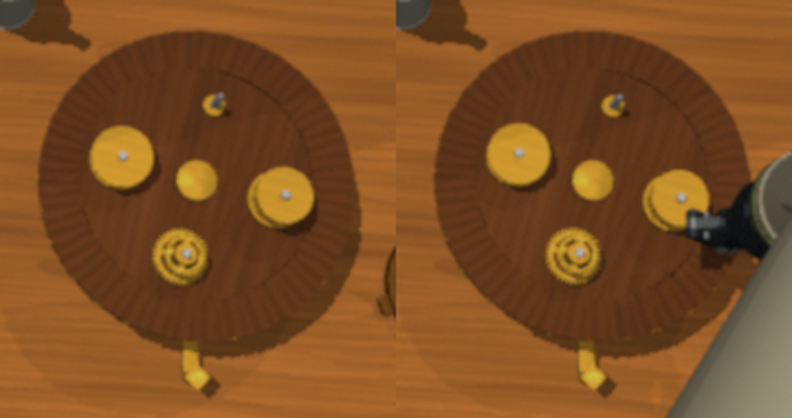

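The deck has turned only 2–3° while the finger slid, so the push is at the slip limit and needs slightly more pressure.

Request:
arm_command(
  plan=[
    {"claw": 0, "dx": 0, "dy": 0.015, "dz": 0, "roll": 0},
    {"claw": 0, "dx": -0.147, "dy": 0.004, "dz": 0.069, "roll": 0},
    {"claw": 0, "dx": -0.145, "dy": 0.004, "dz": 0.074, "roll": 0},
    {"claw": 0, "dx": -0.142, "dy": 0.004, "dz": 0.08, "roll": 0},
  ],
)

```text
t: 10.5
ee_pos: [0.5194, -0.3127, 0.0706]
ee_rot: [-0.706, 0.708, 0.001, 0.001]
contact_force: [3.0, -3.9, 7.7]
opening: -0.0001
```

Request:
arm_command(
  plan=[
    {"claw": 0, "dx": -0.14, "dy": 0.005, "dz": 0.083, "roll": 0},
    {"claw": 0, "dx": -0.137, "dy": 0.004, "dz": 0.088, "roll": 0},
    {"claw": 0, "dx": -0.133, "dy": 0.004, "dz": 0.094, "roll": 0},
    {"claw": 0, "dx": -0.13, "dy": 0.004, "dz": 0.098, "roll": 0},
    {"claw": 0, "dx": -0.126, "dy": 0.004, "dz": 0.102, "roll": 0},
  ],
)

```text
t: 10.92
ee_pos: [0.499, -0.2996, 0.0702]
ee_rot: [-0.706, 0.708, 0.001, 0.001]
contact_force: [2.6, -4.9, 9.5]
opening: 0.0006
```

```bash
python3 - <<'E'
from h import *
print(np.round(env.observe()["contact_force"],1),angle("top")[0],angle("scene")[0])
E
```

```text
[ 2.6 -4.9  9.5] [(0.55, -26.7, 0.0712)] [(0.52, -26.7, 0.0864)]
```

Request:
arm_command(
  plan=[
    {"claw": 0, "dx": -0.122, "dy": 0.002, "dz": 0.108, "roll": 0},
    {"claw": 0, "dx": -0.118, "dy": 0.002, "dz": 0.112, "roll": 0},
    {"claw": 0, "dx": -0.114, "dy": 0.002, "dz": 0.116, "roll": 0},
    {"claw": 0, "dx": -0.11, "dy": 0.002, "dz": 0.12, "roll": 0},
    {"claw": 0, "dx": -0.106, "dy": 0.002, "dz": 0.124, "roll": 0},
  ],
)

```text
t: 11.53
ee_pos: [0.4815, -0.2828, 0.0699]
ee_rot: [-0.706, 0.708, 0.0, 0.001]
contact_force: [-0.7, -6.2, 10.6]
opening: -0.0002
```

Request:
arm_command(
  plan=[
    {"claw": 0, "dx": -0.107, "dy": 0, "dz": 0.124, "roll": 0},
    {"claw": 0, "dx": -0.102, "dy": 0, "dz": 0.127, "roll": 0},
    {"claw": 0, "dx": -0.097, "dy": 0, "dz": 0.131, "roll": 0},
    {"claw": 0, "dx": -0.092, "dy": 0.001, "dz": 0.134, "roll": 0},
    {"claw": 0, "dx": -0.088, "dy": 0.001, "dz": 0.137, "roll": 0},
  ],
)

```text
t: 11.95
ee_pos: [0.4669, -0.263, 0.0697]
ee_rot: [-0.706, 0.708, 0.0, 0.001]
contact_force: [0.4, -5.9, 10.8]
opening: -0.0
```

Request:
arm_command(
  plan=[
    {"claw": 0, "dx": -0.084, "dy": -0.003, "dz": 0.14, "roll": 0},
    {"claw": 0, "dx": -0.079, "dy": 0, "dz": 0.142, "roll": 0},
    {"claw": 0, "dx": -0.074, "dy": 0, "dz": 0.144, "roll": 0},
    {"claw": 0, "dx": -0.069, "dy": 0, "dz": 0.146, "roll": 0},
    {"claw": 0, "dx": -0.064, "dy": 0, "dz": 0.148, "roll": 0},
  ],
)

```text
t: 12.37
ee_pos: [0.4558, -0.241, 0.0696]
ee_rot: [-0.706, 0.708, 0.0, 0.001]
contact_force: [-0.4, -4.6, 11.1]
opening: -0.0001
```

```bash
python3 - <<'E'
from h import *
print(np.round(env.observe()["contact_force"],1),angle("top")[0],angle("scene")[0])
E
```

```text
[-0.4 -4.6 11.1] [(0.47, -60.1, 0.071)] [(0.71, -2.7, 0.0571), (0.18, 41.5, 0.3)]
```

Request:
arm_command(
  plan=[
    {"claw": 0, "dx": -0.058, "dy": -0.006, "dz": 0.152, "roll": 0},
    {"claw": 0, "dx": -0.052, "dy": -0.002, "dz": 0.154, "roll": 0},
    {"claw": 0, "dx": -0.046, "dy": -0.002, "dz": 0.156, "roll": 0},
    {"claw": 0, "dx": -0.041, "dy": -0.002, "dz": 0.157, "roll": 0},
    {"claw": 0, "dx": -0.036, "dy": -0.002, "dz": 0.158, "roll": 0},
  ],
)

```text
t: 12.98
ee_pos: [0.4487, -0.2174, 0.0698]
ee_rot: [-0.706, 0.708, 0.0, 0.001]
contact_force: [0.5, -4.9, 9.6]
opening: -0.0
```

Request:
arm_command(
  plan=[
    {"claw": 0, "dx": -0.026, "dy": -0.001, "dz": 0.16, "roll": 0},
    {"claw": 0, "dx": -0.02, "dy": -0.001, "dz": 0.161, "roll": 0},
    {"claw": 0, "dx": -0.014, "dy": -0.001, "dz": 0.162, "roll": 0},
    {"claw": 0, "dx": -0.008, "dy": -0.002, "dz": 0.162, "roll": 0},
    {"claw": 0, "dx": -0.002, "dy": -0.002, "dz": 0.162, "roll": 0},
  ],
)

```text
t: 13.4
ee_pos: [0.4461, -0.1931, 0.0698]
ee_rot: [-0.706, 0.708, -0.0, 0.0]
contact_force: [-1.6, -5.2, 10.0]
opening: -0.0001
```

Request:
arm_command(
  plan=[
    {"claw": 0, "dx": 0.003, "dy": -0.003, "dz": 0.163, "roll": 0},
    {"claw": 0, "dx": 0.009, "dy": -0.003, "dz": 0.163, "roll": 0},
    {"claw": 0, "dx": 0.015, "dy": -0.003, "dz": 0.162, "roll": 0},
    {"claw": 0, "dx": 0.02, "dy": -0.003, "dz": 0.161, "roll": 0},
    {"claw": 0, "dx": 0.026, "dy": -0.003, "dz": 0.16, "roll": 0},
  ],
)

```text
t: 13.82
ee_pos: [0.448, -0.1686, 0.07]
ee_rot: [-0.707, 0.708, -0.0, 0.0]
contact_force: [-2.4, -4.0, 9.9]
opening: -0.0001
```

Request:
arm_command(
  plan=[
    {"claw": 0, "dx": 0.031, "dy": -0.003, "dz": 0.159, "roll": 0},
    {"claw": 0, "dx": 0.037, "dy": -0.003, "dz": 0.158, "roll": 0},
    {"claw": 0, "dx": 0.043, "dy": -0.003, "dz": 0.157, "roll": 0},
    {"claw": 0, "dx": 0.048, "dy": -0.003, "dz": 0.155, "roll": 0},
    {"claw": 0, "dx": 0.053, "dy": -0.003, "dz": 0.153, "roll": 0},
  ],
)

```text
t: 14.23
ee_pos: [0.4541, -0.1449, 0.0702]
ee_rot: [-0.707, 0.708, -0.001, -0.0]
contact_force: [-3.8, -4.4, 9.3]
opening: 0.0003
```

```bash
python3 - <<'E'
from h import *
print(np.round(env.observe()["contact_force"],1),angle("top")[0],angle("scene")[0])
E
```

```text
[-3.8 -4.4  9.3] [(0.64, -99.6, 0.0761)] []
```

Request:
arm_command(
  plan=[
    {"claw": 0, "dx": 0.052, "dy": -0.003, "dz": 0.154, "roll": 0},
    {"claw": 0, "dx": 0.058, "dy": -0.003, "dz": 0.152, "roll": 0},
    {"claw": 0, "dx": 0.066, "dy": -0.003, "dz": 0.149, "roll": 0},
    {"claw": 0, "dx": 0.072, "dy": -0.003, "dz": 0.146, "roll": 0},
    {"claw": 0, "dx": 0.078, "dy": -0.003, "dz": 0.143, "roll": 0},
  ],
)

```text
t: 14.85
ee_pos: [0.4639, -0.1226, 0.0705]
ee_rot: [-0.707, 0.708, -0.001, -0.0]
contact_force: [-1.9, -4.0, 8.2]
opening: 0.0002
```

Request:
arm_command(
  plan=[
    {"claw": 0, "dx": 0.084, "dy": -0.003, "dz": 0.14, "roll": 0},
    {"claw": 0, "dx": 0.089, "dy": -0.003, "dz": 0.137, "roll": 0},
    {"claw": 0, "dx": 0.094, "dy": -0.003, "dz": 0.133, "roll": 0},
    {"claw": 0, "dx": 0.099, "dy": -0.003, "dz": 0.13, "roll": 0},
    {"claw": 0, "dx": 0.103, "dy": -0.003, "dz": 0.126, "roll": 0},
  ],
)

```text
t: 15.27
ee_pos: [0.4776, -0.1024, 0.0707]
ee_rot: [-0.707, 0.707, -0.001, -0.001]
contact_force: [-4.2, -4.3, 7.3]
opening: -0.0001
```

Request:
arm_command(
  plan=[
    {"claw": 0, "dx": 0.106, "dy": 0.006, "dz": 0.123, "roll": 0},
    {"claw": 0, "dx": 0.11, "dy": 0.002, "dz": 0.12, "roll": 0},
    {"claw": 0, "dx": 0.114, "dy": 0, "dz": 0.116, "roll": 0},
    {"claw": 0, "dx": 0.118, "dy": -0.001, "dz": 0.112, "roll": 0},
    {"claw": 0, "dx": 0.122, "dy": -0.001, "dz": 0.108, "roll": 0},
  ],
)

```text
t: 15.68
ee_pos: [0.4948, -0.085, 0.0707]
ee_rot: [-0.707, 0.707, -0.001, -0.001]
contact_force: [-3.2, -3.4, 9.3]
opening: -0.0001
```

Request:
arm_command(
  plan=[
    {"claw": 0, "dx": 0.125, "dy": -0.001, "dz": 0.104, "roll": 0},
    {"claw": 0, "dx": 0.129, "dy": -0.001, "dz": 0.1, "roll": 0},
    {"claw": 0, "dx": 0.132, "dy": -0.001, "dz": 0.096, "roll": 0},
    {"claw": 0, "dx": 0.135, "dy": -0.001, "dz": 0.092, "roll": 0},
    {"claw": 0, "dx": 0.138, "dy": -0.001, "dz": 0.087, "roll": 0},
  ],
)

```text
t: 16.1
ee_pos: [0.5146, -0.0707, 0.0708]
ee_rot: [-0.707, 0.707, -0.001, -0.001]
contact_force: [-3.2, -2.4, 9.1]
opening: -0.0003
```

```bash
python3 - <<'E'
from h import *
print(np.round(env.observe()["contact_force"],1),angle("top")[0],angle("scene")[0])
E
```

```text
[-3.2 -2.4  9.1] [(0.54, -139.2, 0.0785)] []
```

Request:
arm_command(
  plan=[
    {"claw": 0, "dx": 0.141, "dy": 0, "dz": 0.081, "roll": 0},
    {"claw": 0, "dx": 0.144, "dy": -0.001, "dz": 0.076, "roll": 0},
    {"claw": 0, "dx": 0.147, "dy": 0, "dz": 0.071, "roll": 0},
    {"claw": 0, "dx": 0.149, "dy": -0.001, "dz": 0.066, "roll": 0},
    {"claw": 0, "dx": 0.151, "dy": 0, "dz": 0.061, "roll": 0},
  ],
)

```text
t: 16.72
ee_pos: [0.5365, -0.06, 0.0709]
ee_rot: [-0.707, 0.707, -0.001, -0.001]
contact_force: [-4.4, -2.7, 9.6]
opening: 0.0002
```

Request:
arm_command(
  plan=[
    {"claw": 0, "dx": 0.153, "dy": -0.001, "dz": 0.055, "roll": 0},
    {"claw": 0, "dx": 0.155, "dy": 0, "dz": 0.05, "roll": 0},
    {"claw": 0, "dx": 0.156, "dy": -0.001, "dz": 0.045, "roll": 0},
    {"claw": 0, "dx": 0.158, "dy": 0, "dz": 0.039, "roll": 0},
    {"claw": 0, "dx": 0.159, "dy": 0, "dz": 0.034, "roll": 0},
  ],
)

```text
t: 17.13
ee_pos: [0.5599, -0.0532, 0.071]
ee_rot: [-0.707, 0.707, -0.001, -0.001]
contact_force: [-5.6, -3.2, 11.4]
opening: 0.0001
```

```bash
python3 - <<'E'
from h import *
print(np.round(env.observe()["contact_force"],1),angle("top","t3")[0],angle("scene")[0])
E
```

```text
[-5.6 -3.2 11.4] [(0.49, -113.0, 0.2592)] []
```

```bash
python3 - <<'E'
import cv2
a=cv2.imread("pics/t3.png")[190:340,330:480]; cv2.imwrite("pics/t3c.png",cv2.resize(a,None,fx=4,fy=4,interpolation=cv2.INTER_CUBIC))
E
```

```text
(no output)
```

View pics/t3c.png

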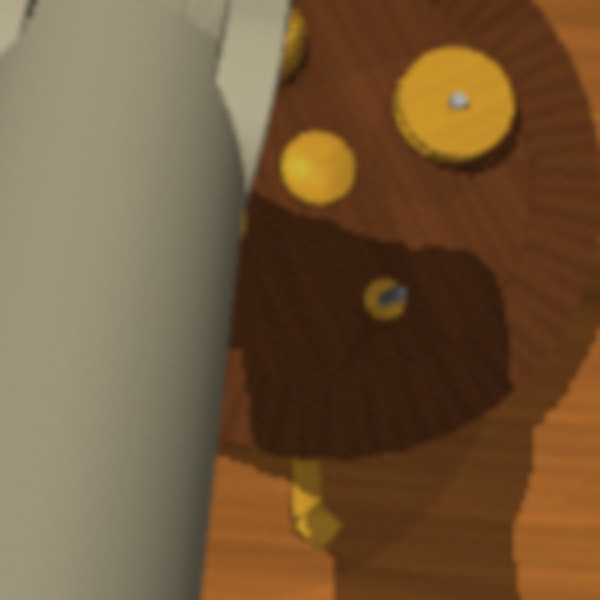

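The view shows the collar at about (426,265), the boss at (409.5,232) and the pointer's upturned end at (410,322). The deck is about 20° short.

```bash
python3 - <<'E'
from h import *
p=grab_frame("top")
c=np.array([.5845,-.1885])
for nm,uv,z in(("collar",(426,265),.078),("boss",(409.5,232),.08),("ptr top",(410.2,321.8),.048),("strip at edge",(406.5,306),.03),("strip at edge",(406.5,306),.01)):
    X=back(p,uv,z)[0]; d=X[:2]-c; print(nm,X.round(4),"r %.4f ang %.1f"%(np.hypot(*d),np.degrees(np.arctan2(d[1],d[0]))))
# predicted images for several pointer yaws
for a in(-172,-174,-176,-178,180):
    u=np.array([np.cos(np.radians(a)),np.sin(np.radians(a))])
    print(a,[proj(p,[*(c+r*u),z])[0].round(1).tolist() for r,z in((.16,.02),(.2,.02),(.2,.048))], [((q-[330,190])*4).round().tolist() for q in proj(p,[[*(c+.2*u),.048]])])
E
```

```text
collar [ 0.5134 -0.2267  0.078 ] r 0.0807 ang -151.8
boss [ 0.5821 -0.1898  0.08  ] r 0.0027 ang -152.1
ptr top [ 0.3937 -0.2022  0.048 ] r 0.1913 ang -175.9
strip at edge [ 0.4274 -0.1971  0.03  ] r 0.1573 ang -176.9
strip at edge [ 0.4285 -0.2011  0.01  ] r 0.1565 ang -175.4
-172 [[411.8, 307.2], [413.9, 325.7], [416.8, 325.7]] [[347.0, 543.0]]
-174 [[409.3, 307.4], [410.7, 325.9], [413.5, 325.9]] [[334.0, 544.0]]
-176 [[406.7, 307.4], [407.6, 325.9], [410.2, 326.0]] [[321.0, 544.0]]
-178 [[404.2, 307.4], [404.4, 325.9], [407.0, 326.0]] [[308.0, 544.0]]
180 [[401.7, 307.3], [401.2, 325.7], [403.7, 325.8]] [[295.0, 543.0]]
```

Request:
arm_command(
  plan=[
    {"claw": 0, "dx": 0.16, "dy": -0.008, "dz": 0.022, "roll": 0},
    {"claw": 0, "dx": 0.161, "dy": -0.003, "dz": 0.017, "roll": 0},
    {"claw": 0, "dx": 0.162, "dy": -0.002, "dz": 0.012, "roll": 0},
    {"claw": 0, "dx": 0.162, "dy": -0.002, "dz": 0.006, "roll": 0},
    {"claw": 0, "dx": 0.162, "dy": -0.002, "dz": 0, "roll": 0},
  ],
)

```text
t: 17.8
ee_pos: [0.584, -0.0508, 0.0714]
ee_rot: [-0.707, 0.707, -0.001, -0.001]
contact_force: [-5.0, -0.3, 8.5]
opening: 0.0001
```

Request:
arm_command(
  plan=[
    {"claw": 0, "dx": 0.162, "dy": -0.002, "dz": -0.006, "roll": 0},
    {"claw": 0, "dx": 0.162, "dy": -0.002, "dz": -0.012, "roll": 0},
    {"claw": 0, "dx": 0.161, "dy": -0.002, "dz": -0.017, "roll": 0},
    {"claw": 0, "dx": 0.16, "dy": -0.002, "dz": -0.023, "roll": 0},
    {"claw": 0, "dx": 0, "dy": 0, "dz": 0, "roll": 0},
  ],
)

```text
t: 18.22
ee_pos: [0.6041, -0.0522, 0.0718]
ee_rot: [0.707, -0.707, 0.0, 0.001]
contact_force: [-3.2, 0.4, 8.5]
opening: 0.0003
```

```bash
python3 - <<'E'
from h import *
p=grab_frame("top");s=grab_frame("scene")
a=cv2.resize(p["frame"][190:340,330:460,::-1],None,fx=3,fy=3,interpolation=cv2.INTER_CUBIC)
b=cv2.resize(s["frame"][200:320,160:300,::-1],None,fx=2.8,fy=3.75,interpolation=cv2.INTER_CUBIC)
cv2.imwrite("pics/t4.png",np.hstack([a,b])); print(a.shape,b.shape)
E
```

```text
(450, 390, 3) (450, 392, 3)
```

View pics/t4.png

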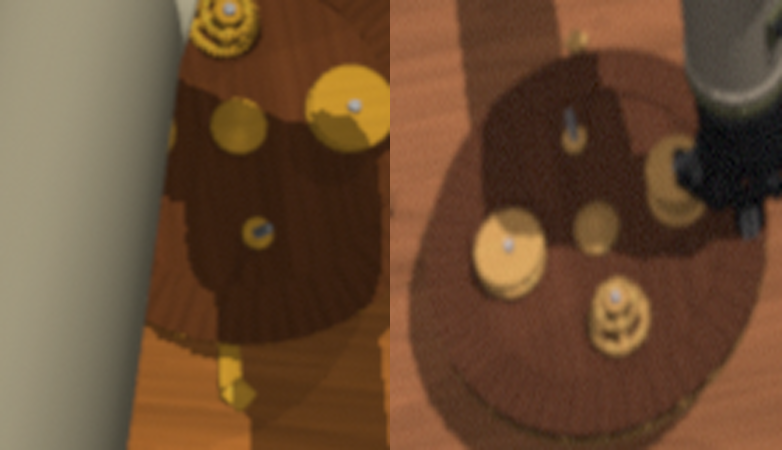

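```bash
python3 - <<'E'
from h import *
p=grab_frame("top");s=grab_frame("scene")
A=lambda d:np.degrees(np.arctan2(d[1],d[0]))
for q,c,b,t in((p,(415.7,267.3),(409.7,231.7),(409.5,(385/3+190))),(s,(225.4,236.8),(233.9,261.1),(227.1,210.7))):
    C=back(q,c,.079)[0];B=back(q,b,.081)[0];T=back(q,t,.048)[0]; print(C.round(4),B.round(4),T.round(4),"spindle",A(C-B).round(1),"ptr",A(T-B).round(1))
    for ctr in((.5845,-.1885),(.5855,-.19)): print(A(C[:2]-ctr).round(1),A(T[:2]-ctr).round(1))
E
```

```text
[ 0.5069 -0.2048  0.079 ] [ 0.5826 -0.19    0.081 ] [ 0.4009 -0.2005  0.048 ] spindle -168.9 ptr -176.7
-168.2 -176.3
-169.3 -176.7
[ 0.5096 -0.2054  0.079 ] [ 0.5899 -0.1889  0.081 ] [ 0.3991 -0.1981  0.048 ] spindle -168.4 ptr -177.2
-167.3 -177.0
-168.5 -177.5
```

Request:
arm_command(
  plan=[
    {"claw": 0, "dx": 0.16, "dy": -0.001, "dz": -0.025, "roll": 0},
    {"claw": 0, "dx": 0.159, "dy": -0.002, "dz": -0.03, "roll": 0},
    {"claw": 0, "dx": 0.158, "dy": -0.002, "dz": -0.036, "roll": 0},
    {"claw": 0, "dx": 0.156, "dy": -0.002, "dz": -0.042, "roll": 0},
    {"claw": 0, "dx": 0, "dy": 0, "dz": 0, "roll": 0},
  ],
)

```text
t: 18.83
ee_pos: [0.6231, -0.0562, 0.0719]
ee_rot: [0.707, -0.707, 0.0, 0.001]
contact_force: [-2.5, 0.2, 8.3]
opening: -0.0004
```

```bash
python3 - <<'E'
from h import *
p=grab_frame("top");s=grab_frame("scene")
a=cv2.resize(p["frame"][190:340,330:460,::-1],None,fx=3,fy=3,interpolation=cv2.INTER_CUBIC)
b=cv2.resize(s["frame"][200:320,160:300,::-1],None,fx=2.8,fy=3.75,interpolation=cv2.INTER_CUBIC)
cv2.imwrite("pics/t5.png",np.hstack([a,b]))
E
```

```text
(no output)
```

View pics/t5.png

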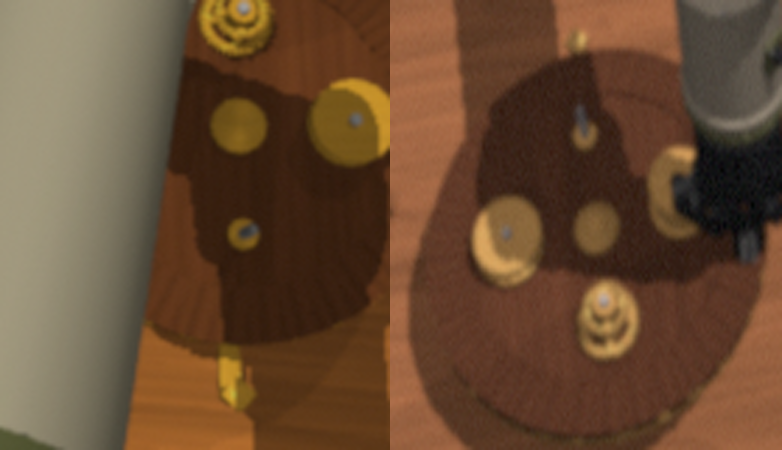

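The collar is now at (411,268) in the top view, which puts the spindle at about -176.7°, matching the pointer. I'll lift off and check with the wrist camera.

Request:
arm_command(
  plan=[
    {"claw": 0, "dx": 0, "dy": -0.3, "dz": 0, "roll": 0},
    {"claw": 0, "dx": 0, "dy": -1, "dz": 0, "roll": 0},
    {"claw": 0, "dx": 0, "dy": -1, "dz": 0, "roll": 0},
    {"claw": 0, "dx": 0, "dy": -1, "dz": 0, "roll": 0},
    {"claw": 0, "dx": -0.6, "dy": 0, "dz": -0.9, "roll": 0},
  ],
)

```text
t: 19.35
ee_pos: [0.6104, -0.0765, 0.1767]
ee_rot: [0.708, -0.706, -0.007, 0.001]
contact_force: [0.9, 0.9, 0.5]
opening: 0.0002
```

Request:
arm_command(
  plan=[
    {"claw": 0, "dx": -0.7, "dy": 0, "dz": -0.95, "roll": 0},
    {"claw": 0, "dx": -0.7, "dy": 0, "dz": -0.95, "roll": 0},
    {"claw": 0, "dx": -0.7, "dy": 0, "dz": -0.95, "roll": 0},
    {"claw": 0, "dx": -0.5, "dy": 0, "dz": -0.9, "roll": 0},
    {"claw": 0, "dx": 0, "dy": 0, "dz": 0, "roll": 0},
  ],
)

```text
t: 19.77
ee_pos: [0.5228, -0.2032, 0.1711]
ee_rot: [-0.706, 0.708, -0.004, 0.002]
contact_force: [0.1, -0.1, 0.5]
opening: 0.0001
```

Request:
arm_command(
  plan=[
    {"claw": 0, "dx": 0, "dy": 0, "dz": 0, "roll": 0},
    {"claw": 0, "dx": 0, "dy": 0, "dz": 0, "roll": 0},
  ],
)

```text
t: 19.93
ee_pos: [0.5276, -0.195, 0.1707]
ee_rot: [0.707, -0.707, -0.0, 0.001]
contact_force: [0.6, 0.6, -0.4]
opening: -0.0
```

```bash
python3 - <<'E'
from h import *
import pickle
s=env.observe(); print(np.round(s["ee_pos"],4),np.round(s["ee_rot"],4))
p=grab_frame("wrist"); save(p,"w3"); pickle.dump((p,s),open("w3.pkl","wb"))
for k in("spindle","stand","parked_parts"):
    for b in boxes_of(p,k)[:4]: print(k,round(b["conf"],2),(np.array(b["box"])*[640,480,640,480]).round())
E
```

```text
[ 0.5276 -0.195   0.1707] [ 0.7074 -0.7068 -0.      0.0008]
spindle 0.64 [298. 195.  33.  35.]
stand 0.67 [109.  14. 424. 417.]
parked_parts 0.87 [164. 271. 318. 160.]
```

View pics/w3.png

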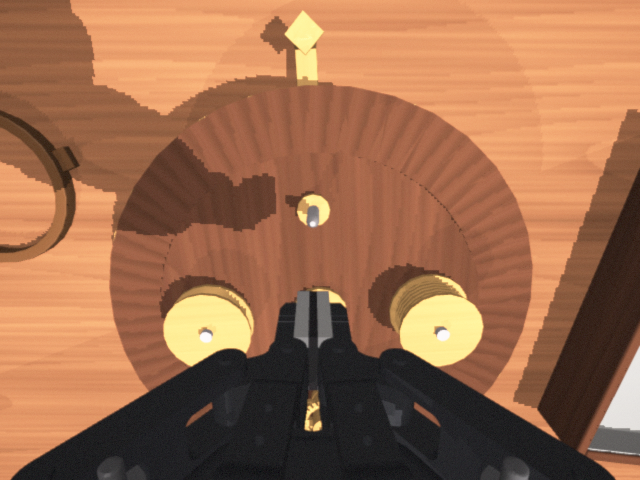

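The wrist view shows the collar at (313,210), with the deck from about 110 to 532 px across. The pointer strip is at (307,68), with its diamond end at (304,32).

```bash
cat > m.py <<'E'
from h import *
import pickle
p,s=pickle.load(open("w3.pkl","rb"))
im=p["frame"]
# deck rim points picked by colour: hand points on rim, refined by circle fit
b=trace(p,"deck")[:3]
for q in b:
    m=q["region"].astype(np.uint8); print(q["conf"],m.sum())
    if m.sum()<20000: continue
    c=max(cv2.findContours(m,0,cv2.CHAIN_APPROX_NONE)[0],key=len)[:,0]; c=c[c[:,1]<300]; 
    h=cv2.convexHull(c)[:,0]; h=h[h[:,1]<290]; X=back(p,h,.074)[:,:2]
    g=least_squares(lambda v:np.hypot(*(X-v[:2]).T)-.155,[.585,-.19],loss='soft_l1',f_scale=.002).x; print("centre",g.round(4),np.hypot(*(X-g).T).std())
hsv=cv2.cvtColor(im,cv2.COLOR_RGB2HSV)
m=((hsv[...,0]>18)&(hsv[...,0]<35)&(hsv[...,1]>100)&(hsv[...,2]>120)).astype(np.uint8)
for nm,(y0,y1,x0,x1),z in(("collar",(190,232,290,335),.079),("ptr",(8,86,280,330),.048)):
    y,x=np.nonzero(m[y0:y1,x0:x1]); y+=y0;x+=x0; print(nm,len(x),x.min(),x.max(),y.min(),y.max(),x.mean(),y.mean())
    cc,r=cv2.minEnclosingCircle(np.c_[x,y].astype(np.float32)); print(cc,r,back(p,cc,z)[0].round(4))
print("strip",[(yy,back(p,(np.nonzero(m[yy,280:330])[0].mean()+280,yy),.03)[0].round(4)) for yy in(58,66,74,80)])
print("diamond",back(p,(304,32),.048)[0].round(4))
E
python3 - <<'E'
exec(open('m.py').read().replace('b=trace(p,"deck")[:3]','b=[]'))
E
sed -n 1,1p m.py; python3 - <<'E'
import sys; sys.path.insert(0,'.')
from h import *
q=grab_frame("wrist")
for t in trace(q,"deck")+trace(q,"stand"):
    m=t["region"].astype(np.uint8); 
    if m.sum()<20000: continue
    c=max(cv2.findContours(m,0,cv2.CHAIN_APPROX_NONE)[0],key=len)[:,0]; h=cv2.convexHull(c)[:,0]; h=h[(h[:,1]<290)&(h[:,1]>80)]; X=back(q,h,.074)[:,:2]
    g=least_squares(lambda v:np.hypot(*(X-v[:2]).T)-.155,[.585,-.19],loss='soft_l1',f_scale=.002).x; print(t["conf"],m.sum(),len(h),"centre",g.round(4),np.abs(np.hypot(*(X-g).T)-.155).mean())
E
```

```text
collar 201 297 329 195 224 313.0149253731343 206.79601990049753
(313.0477600097656, 210.00955200195312) 16.07841682434082 [ 0.5069 -0.1946  0.079 ]
ptr 518 285 323 11 79 304.19305019305017 56.37837837837838
(308.6658020019531, 45.18401336669922) 34.82796096801758 [ 0.4035 -0.1976  0.048 ]
strip [(58, array([ 0.4088, -0.2014,  0.03  ])), (66, array([ 0.414 , -0.2013,  0.03  ])), (74, array([ 0.4192, -0.2014,  0.03  ])), (80, array([nan, nan, nan]))]
diamond [ 0.3958 -0.2006  0.048 ]
from h import *
0.97 96467 39 centre [ 0.5835 -0.1891] 0.0002708098678380778
0.83 98147 23 centre [ 0.5835 -0.189 ] 0.00029890378473086617<string>:18: RuntimeWarning: Mean of empty slice.
  ret = ret.dtype.type(ret / rcount)
```

Request:
arm_command(
  plan=[
    {"claw": 45, "dx": 0.2, "dy": 0, "dz": 1, "roll": 0},
    {"claw": 45, "dx": 0.2, "dy": 0, "dz": 1, "roll": 0},
    {"claw": 45, "dx": 0.2, "dy": 0, "dz": 1, "roll": 0},
    {"claw": 45, "dx": 0.2, "dy": 0, "dz": 1, "roll": 0},
    {"claw": 45, "dx": 0.2, "dy": 0, "dz": 1, "roll": 0},
  ],
)

```text
t: 20.7
ee_pos: [0.5579, -0.0439, 0.171]
ee_rot: [0.707, -0.707, -0.0, 0.0]
contact_force: [0.6, 0.2, -0.5]
opening: 0.0452
```

Request:
arm_command(
  plan=[
    {"claw": 45, "dx": 0.2, "dy": 0, "dz": 1, "roll": 0},
    {"claw": 45, "dx": 0.2, "dy": 0, "dz": 1, "roll": 0},
    {"claw": 45, "dx": 0.2, "dy": 0, "dz": 1, "roll": 0},
    {"claw": 45, "dx": 0.2, "dy": 0, "dz": 1, "roll": 0},
    {"claw": 45, "dx": 0.05, "dy": 0, "dz": 1, "roll": 0},
  ],
)

```text
t: 21.12
ee_pos: [0.5835, 0.1063, 0.1709]
ee_rot: [-0.707, 0.707, 0.001, -0.0]
contact_force: [-0.0, -0.4, -0.4]
opening: 0.045
```

Request:
arm_command(
  plan=[
    {"claw": 45, "dx": 0, "dy": 0.2, "dz": 1, "roll": 0},
    {"claw": 45, "dx": 0, "dy": 0.3, "dz": 1, "roll": 0},
    {"claw": 45, "dx": 0, "dy": 0.2, "dz": 1, "roll": 0},
    {"claw": 45, "dx": 0, "dy": 0, "dz": 0.1, "roll": 0},
    {"claw": 45, "dx": 0, "dy": 0, "dz": 0, "roll": 0},
  ],
)

```text
t: 21.53
ee_pos: [0.5818, 0.201, 0.149]
ee_rot: [0.707, -0.707, -0.002, 0.003]
contact_force: [0.2, -0.4, 0.6]
opening: 0.0448
```

Request:
arm_command(
  plan=[
    {"claw": 45, "dx": 0, "dy": 0, "dz": 0, "roll": 0},
    {"claw": 45, "dx": 0, "dy": 0, "dz": 0, "roll": 0},
  ],
)

```text
t: 21.7
ee_pos: [0.5836, 0.1956, 0.1503]
ee_rot: [-0.707, 0.707, -0.0, 0.001]
contact_force: [0.5, -1.0, 0.3]
opening: 0.0446
```

```bash
python3 - <<'E'
from h import *
import pickle
s=env.observe(); print(np.round(s["ee_pos"],4),np.round(s["ee_rot"],4),s["opening"])
p=grab_frame("wrist"); save(p,"w4"); pickle.dump((p,s),open("w4.pkl","wb"))
for b in trace(p,"wheel_mid")[:4]:
    y,x=np.nonzero(b["region"]); print(round(b["conf"],2),(np.array(b["box"])*[640,480,640,480]).round(1),x.mean().round(1),y.mean().round(1))
E
```

```text
[0.5836 0.1956 0.1503] [-7.068e-01  7.074e-01 -1.000e-04  5.000e-04] 0.04458191971947071
0.94 [272.1 158.6  89.2  74.9] 316.7 196.4
0.73 [523.4   1.6  73.4  13.1] 558.5 5.5
```

View pics/w4.png

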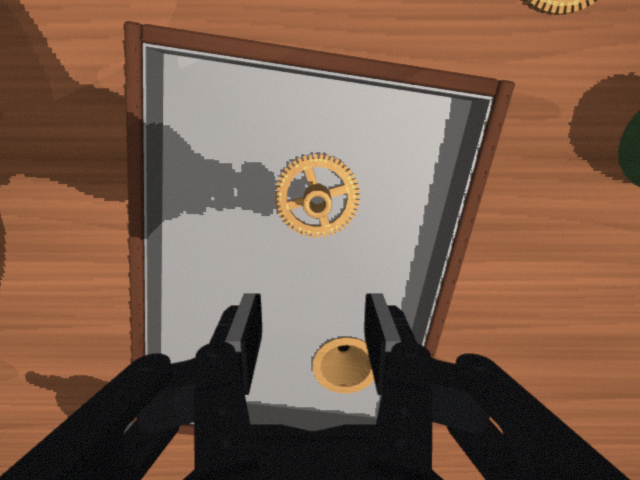

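The wrist view shows the wheel's disc centred at about (318,195) and the top of its pipe at about (318,203). The tray around it is clear.

```bash
python3 - <<'E'
from h import *
import pickle
p,s=pickle.load(open("w4.pkl","rb")); im=p["frame"]
hsv=cv2.cvtColor(im,cv2.COLOR_RGB2HSV); m=((hsv[...,1]>90)&(hsv[...,2]>60)).astype(np.uint8)
n,l,st,ce=cv2.connectedComponentsWithStats(m[145:245,262:375]); k=1+st[1:,4].argmax(); print(st[k])
c=max(cv2.findContours((l==k).astype(np.uint8),0,cv2.CHAIN_APPROX_NONE)[0],key=len)[:,0]+[262,145]
h=cv2.convexHull(c)[:,0]; X=back(p,h,.033)[:,:2]
g=least_squares(lambda v:np.hypot(*(X-v[:2]).T)-v[2],[.56,.197,.031]).x; print("disc z.033",g.round(4))
g0=cv2.GaussianBlur(cv2.cvtColor(im,cv2.COLOR_RGB2GRAY),(3,3),0)
cr=cv2.resize(g0[185:222,298:338],None,fx=8,fy=8,interpolation=cv2.INTER_CUBIC)
C=cv2.HoughCircles(cr,cv2.HOUGH_GRADIENT,1,20,param1=80,param2=15,minRadius=40,maxRadius=140)
if C is not None:
    for x,y,r in C[0][:5]: uv=(x/8+298,y/8+185); print(np.round(uv,1),round(r/8,1),back(p,uv,.056)[0].round(4))
print("pipe by eye",back(p,(317.5,203.5),.056)[0].round(4))
# finger midpoint at tip height as seen: project TCP
print("tcp px",proj(p,s["ee_pos"]).round(1))
p3,s3=pickle.load(open("w3.pkl","rb")); print("pin tip",back(p3,(312.5,223),.111)[0].round(4),"tcp px",proj(p3,s3["ee_pos"]).round(1))
# bore
b=cr; cv2.imwrite("pics/ringcol.png",np.hstack([cv2.resize(im[185:222,298:338,::-1],None,fx=10,fy=10,interpolation=cv2.INTER_CUBIC),cv2.resize(p3["frame"][190:227,293:333,::-1],None,fx=10,fy=10,interpolation=cv2.INTER_CUBIC)]))
E
```

```text
[  13    9   85   84 3789]
disc z.033 [0.5599 0.1985 0.031 ]
pipe by eye [0.5592 0.1989 0.056 ]
tcp px [[312.5 307.2]]
pin tip [ 0.5063 -0.195   0.111 ] tcp px [[312.4 307.2]]
```

View pics/ringcol.png

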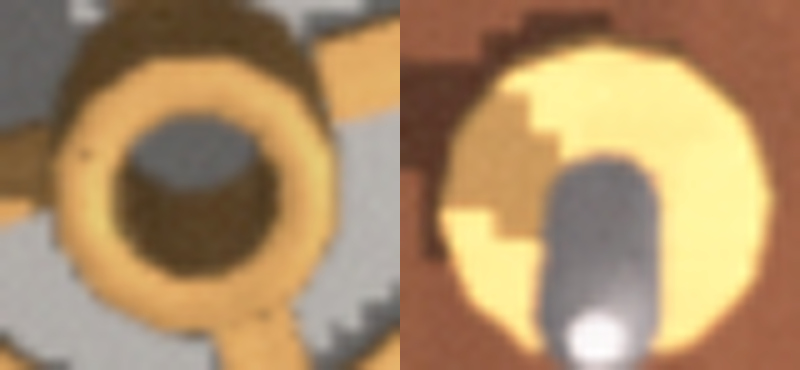

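Request:
arm_command(
  plan=[
    {"claw": 45, "dx": -0.793, "dy": 0, "dz": 0.103, "roll": 0},
    {"claw": 45, "dx": 0, "dy": 1, "dz": 0, "roll": 0},
    {"claw": 45, "dx": 0, "dy": 1, "dz": 0, "roll": 0},
    {"claw": 45, "dx": 0, "dy": 0.9, "dz": 0, "roll": 0},
    {"claw": 45, "dx": 0, "dy": 0.5, "dz": 0, "roll": 0},
  ],
  force=30,
)

```text
t: 22.22
ee_pos: [0.5579, 0.1987, 0.0453]
ee_rot: [-0.707, 0.708, -0.001, -0.001]
contact_force: [-1.0, -0.2, -0.6]
opening: 0.0448
```

Request:
arm_command(
  plan=[
    {"claw": 45, "dx": 0, "dy": 0.3, "dz": 0, "roll": 0},
    {"claw": 45, "dx": 0, "dy": 0.09, "dz": 0, "roll": 0},
    {"claw": 45, "dx": 0, "dy": 0, "dz": 0, "roll": 0},
    {"claw": 45, "dx": 0, "dy": 0, "dz": 0, "roll": 0},
  ],
)

```text
t: 22.55
ee_pos: [0.5602, 0.2004, 0.0376]
ee_rot: [0.707, -0.707, -0.001, -0.0]
contact_force: [-0.1, 0.8, -0.3]
opening: 0.0452
```

Request:
arm_command(
  plan=[
    {"claw": 45, "dx": 0, "dy": 0.03, "dz": -0.04, "roll": 0},
    {"claw": 26, "dx": 0, "dy": 0, "dz": 0, "roll": 0},
    {"claw": 26, "dx": 0, "dy": 0, "dz": 0, "roll": 0},
    {"claw": 10, "dx": 0, "dy": 0, "dz": 0, "roll": 0},
    {"claw": 10, "dx": 0, "dy": 0, "dz": 0, "roll": 0},
  ],
)

```text
t: 22.97
ee_pos: [0.5596, 0.1994, 0.0362]
ee_rot: [0.707, -0.707, -0.001, 0.0]
contact_force: [-1.7, 0.3, 6.0]
opening: 0.0187
```

Request:
arm_command(
  plan=[
    {"claw": 10, "dx": 0, "dy": 0, "dz": 0, "roll": 0},
    {"claw": 10, "dx": 0, "dy": 0, "dz": 0, "roll": 0},
    {"claw": 10, "dx": 0, "dy": 0, "dz": 0, "roll": 0},
    {"claw": 10, "dx": 0, "dy": 0, "dz": 0, "roll": 0},
  ],
)

```text
t: 23.3
ee_pos: [0.5596, 0.1994, 0.0361]
ee_rot: [0.707, -0.707, -0.001, 0.0]
contact_force: [-0.8, -2.0, 5.3]
opening: 0.0188
```

Request:
arm_command(
  plan=[
    {"claw": 10, "dx": 0, "dy": -0.3, "dz": 0, "roll": 0},
    {"claw": 10, "dx": 0, "dy": -0.8, "dz": 0, "roll": 0},
    {"claw": 10, "dx": 0, "dy": -1, "dz": 0, "roll": 0},
    {"claw": 10, "dx": 0, "dy": -1, "dz": 0, "roll": 0},
    {"claw": 10, "dx": 0, "dy": -1, "dz": 0, "roll": 0},
  ],
)

```text
t: 23.72
ee_pos: [0.5587, 0.1991, 0.1599]
ee_rot: [-0.707, 0.707, 0.0, -0.001]
contact_force: [0.9, 0.3, -1.4]
opening: 0.0187
```

Request:
arm_command(
  plan=[
    {"claw": 10, "dx": 0, "dy": -0.7, "dz": -0.137, "roll": 0},
    {"claw": 10, "dx": 0, "dy": 0, "dz": -0.5, "roll": 0},
    {"claw": 10, "dx": -0.1, "dy": 0, "dz": -0.9, "roll": 0},
    {"claw": 10, "dx": -0.1, "dy": 0, "dz": -0.9, "roll": 0},
    {"claw": 10, "dx": -0.1, "dy": 0, "dz": -0.9, "roll": 0},
  ],
)

```text
t: 24.13
ee_pos: [0.5495, 0.0977, 0.1789]
ee_rot: [-0.707, 0.707, 0.0, -0.001]
contact_force: [0.0, -1.5, -1.3]
opening: 0.0191
```

Request:
arm_command(
  plan=[
    {"claw": 10, "dx": -0.1, "dy": 0, "dz": -0.9, "roll": 0},
    {"claw": 10, "dx": -0.2, "dy": 0, "dz": -0.9, "roll": 0},
    {"claw": 10, "dx": -0.2, "dy": 0, "dz": -0.9, "roll": 0},
    {"claw": 10, "dx": -0.2, "dy": 0, "dz": -0.9, "roll": 0},
    {"claw": 10, "dx": -0.2, "dy": 0, "dz": -0.9, "roll": 0},
  ],
)

```text
t: 24.55
ee_pos: [0.5223, -0.0376, 0.1788]
ee_rot: [-0.707, 0.707, -0.0, -0.001]
contact_force: [-0.2, -1.1, -0.1]
opening: 0.0191
```

Request:
arm_command(
  plan=[
    {"claw": 10, "dx": -0.2, "dy": 0, "dz": -0.9, "roll": 0},
    {"claw": 10, "dx": -0.2, "dy": 0, "dz": -0.9, "roll": 0},
    {"claw": 10, "dx": -0.1, "dy": 0, "dz": -0.9, "roll": 0},
    {"claw": 10, "dx": -0.067, "dy": 0, "dz": -0.9, "roll": 0},
    {"claw": 10, "dx": 0, "dy": 0, "dz": -0.5, "roll": 0},
  ],
)

```text
t: 24.97
ee_pos: [0.5047, -0.163, 0.1791]
ee_rot: [-0.707, 0.707, -0.001, 0.001]
contact_force: [0.1, -0.4, -0.8]
opening: 0.019
```

Request:
arm_command(
  plan=[
    {"claw": 10, "dx": 0, "dy": 0, "dz": -0.3, "roll": 0},
    {"claw": 10, "dx": 0, "dy": 0, "dz": 0, "roll": 0},
    {"claw": 10, "dx": 0, "dy": 0, "dz": 0, "roll": 0},
    {"claw": 10, "dx": 0, "dy": 0, "dz": 0, "roll": 0},
    {"claw": 10, "dx": 0, "dy": 0, "dz": 0, "roll": 0},
  ],
)

```text
t: 25.38
ee_pos: [0.5069, -0.1661, 0.1792]
ee_rot: [0.707, -0.707, -0.001, 0.001]
contact_force: [-0.6, -0.1, -1.8]
opening: 0.0186
```

```bash
python3 - <<'E'
from h import *
import pickle
s=env.observe(); print(np.round(s["ee_pos"],4),np.round(s["ee_rot"],4),s["opening"],np.round(s["contact_force"],2)); print(R(s).round(4).tolist())
print("to target",to_tool(s,np.array([.5066,-.1947,s["ee_pos"][2]])-s["ee_pos"]).round(3))
p=grab_frame("wrist"); save(p,"w5"); pickle.dump((p,s),open("w5.pkl","wb"))
for b in trace(p,"wheel_mid")[:2]+trace(p,"spindle")[:2]:
    y,x=np.nonzero(b["region"]); print(round(b["conf"],2),(np.array(b["box"])*[640,480,640,480]).round(1),x.mean().round(1),y.mean().round(1))
E
```

```text
[ 0.5069 -0.1661  0.1792] [ 0.7073 -0.7069 -0.0011  0.0014] 0.018621213784531056 [-0.6  -0.14 -1.81]
[[1.0, -0.0004, -0.0036], [0.0036, 0.0006, 1.0], [-0.0004, -1.0, 0.0006]]
to target [-0.013 -0.001 -0.952]
0.62 [242.9 239.7 139.8 124.1] 312.9 294.4
0.84 [256.4 220.2  31.8  33.5] 271.5 235.0
```

View pics/w5.png

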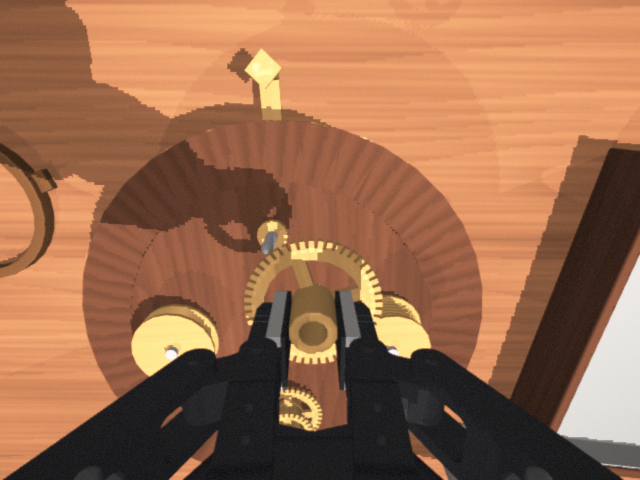

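The wrist view shows the wheel held level, pipe up, with its pipe top at (314,331) and the spindle collar at (272,236). I'll measure the wheel's offset in the hand from this picture.

```bash
python3 - <<'E'
from h import *
import pickle
p,s=pickle.load(open("w5.pkl","rb")); im=p["frame"]; t=s["ee_pos"]
print("ring",back(p,(314,331),.1991)[0].round(4)-np.round(t,4))
hsv=cv2.cvtColor(im,cv2.COLOR_RGB2HSV); m=((hsv[...,0]>17)&(hsv[...,0]<36)&(hsv[...,1]>90)&(hsv[...,2]>60)).astype(np.uint8)
pts=[]
for u in range(254,374,3):
    # outermost wheel pixel from above per column
    if 254<=u<=288: continue
    y=np.nonzero(m[238:300,u])[0]
    if len(y): pts.append((u,238+y[0]))
for v in range(275,312,3):
    x=np.nonzero(m[v,238:262])[0]
    if len(x): pts.append((238+x[0],v))
    x=np.nonzero(m[v,360:384])[0]
    if len(x) and x[-1]<22 and v<293: pts.append((360+x[-1],v))
pts=np.array(pts)
for z in(.173,.175,.177):
    X=back(p,pts,z)[:,:2]
    f=least_squares(lambda v:np.hypot(*(X-v[:2]).T)-v[2],[.507,-.166,.031],loss='soft_l1',f_scale=.0005)
    print(z,f.x.round(4),"off",(f.x[:2]-t[:2]).round(4),np.abs(np.hypot(*(X-f.x[:2]).T)-f.x[2]).mean().round(5),len(pts))
# collar circle here
def collar(p,box):
    x0,y0,x1,y1=box; h=cv2.cvtColor(p["frame"],cv2.COLOR_RGB2HSV)
    mm=((h[...,0]>17)&(h[...,0]<36)&(h[...,1]>90)&(h[...,2]>60)).astype(np.uint8)[y0:y1,x0:x1]
    c=np.vstack([k[:,0] for k in cv2.findContours(mm,0,cv2.CHAIN_APPROX_NONE)[0]])+[x0,y0]
    hull=cv2.convexHull(c)[:,0]; X=back(p,hull,.079)[:,:2]
    g=least_squares(lambda v:np.hypot(*(X-v[:2]).T)-.011,X.mean(0),loss='soft_l1',f_scale=.0004).x; return hull.min(0),hull.max(0),g.round(4)
print(collar(p,(252,216,292,240)))
p3,_=pickle.load(open("w3.pkl","rb")); print(collar(p3,(292,190,335,230)))
E
```

```text
ring [-0.0008  0.0006  0.0199]
0.173 [ 0.5086 -0.1636  0.0288] off [0.0017 0.0025] 0.00213 22
0.175 [ 0.5074 -0.1637  0.0284] off [0.0005 0.0025] 0.0021 22
0.177 [ 0.5063 -0.1637  0.028 ] off [-0.0006  0.0024] 0.00207 22
(array([262, 221], dtype=int32), array([287, 239], dtype=int32), array([ 0.5075, -0.1945]))
(array([297, 195], dtype=int32), array([329, 224], dtype=int32), array([ 0.5071, -0.1947]))
```

Request:
arm_command(
  plan=[
    {"claw": 10, "dx": 0, "dy": 0, "dz": -0.5, "roll": 0},
    {"claw": 10, "dx": 0, "dy": 0, "dz": -0.46, "roll": 0},
    {"claw": 10, "dx": 0, "dy": 0.7, "dz": 0, "roll": 0},
    {"claw": 10, "dx": 0, "dy": 0.8, "dz": 0, "roll": 0},
    {"claw": 10, "dx": 0, "dy": 0.2, "dz": 0, "roll": 0},
  ],
)

```text
t: 25.95
ee_pos: [0.505, -0.1957, 0.1252]
ee_rot: [0.708, -0.707, 0.001, 0.002]
contact_force: [-0.9, 0.4, -1.8]
opening: 0.0188
```

Request:
arm_command(
  plan=[
    {"claw": 10, "dx": 0, "dy": 0, "dz": 0, "roll": 0},
    {"claw": 10, "dx": 0, "dy": 0, "dz": 0, "roll": 0},
    {"claw": 10, "dx": 0, "dy": 0, "dz": 0, "roll": 0},
  ],
)

```text
t: 26.2
ee_pos: [0.5075, -0.1967, 0.1298]
ee_rot: [-0.707, 0.707, 0.001, 0.0]
contact_force: [-0.6, 0.6, -0.8]
opening: 0.0187
```

```bash
python3 - <<'E'
from h import *
import pickle
p,s=pickle.load(open("w5.pkl","rb")); t=np.array(s["ee_pos"])
for off in(-.001,0,.001):
    for z in(.1731,.1771): print(off,z,"top row",proj(p,t+[off-.031,0,z-t[2]])[0].round(1),"L",proj(p,t+[off,-.031,z-t[2]])[0].round(1),"R",proj(p,t+[off,.031,z-t[2]])[0].round(1))
    print("ring",proj(p,t+[off,0,.0199]).round(1))
g=cv2.cvtColor(p["frame"],cv2.COLOR_RGB2GRAY).astype(int); print("col314",g[232:256,312:317].mean(1).round().tolist())
s=env.observe(); print(np.round(s["ee_pos"],4),np.round(s["contact_force"],1),R(s).round(4)[:,0])
E
```

```text
-0.001 0.1731 top row [312.7 234.8] L [245.1 298.4] R [379.7 298.8]
-0.001 0.1771 top row [312.7 237.8] L [243.6 302.7] R [381.3 303.1]
ring [[312.4 330.5]]
0 0.1731 top row [312.7 237. ] L [245.3 300.3] R [379.6 300.7]
0 0.1771 top row [312.7 240. ] L [243.7 304.6] R [381.1 305. ]
ring [[312.4 332.7]]
0.001 0.1731 top row [312.7 239.1] L [245.4 302.2] R [379.4 302.6]
0.001 0.1771 top row [312.7 242.3] L [243.8 306.6] R [381. 307.]
ring [[312.4 334.9]]
col314 [114.0, 113.0, 113.0, 112.0, 111.0, 113.0, 111.0, 109.0, 118.0, 155.0, 161.0, 163.0, 163.0, 166.0, 164.0, 172.0, 214.0, 233.0, 236.0, 236.0, 229.0, 226.0, 226.0, 225.0]
[ 0.5075 -0.1967  0.1298] [-0.6  0.6 -0.8] [1.     0.0016 0.0018]
```

Request:
arm_command(
  plan=[
    {"claw": 10, "dx": 0, "dy": 0, "dz": 0, "roll": 0},
    {"claw": 10, "dx": 0, "dy": 0, "dz": 0, "roll": 0},
    {"claw": 10, "dx": 0, "dy": 0, "dz": 0, "roll": 0},
    {"claw": 10, "dx": 0, "dy": 0, "dz": 0, "roll": 0},
  ],
)

```text
t: 26.53
ee_pos: [0.5069, -0.1967, 0.1288]
ee_rot: [-0.707, 0.707, 0.001, -0.0]
contact_force: [0.3, -0.8, -0.8]
opening: 0.019
```

```bash
python3 - <<'E'
from h import *
s=env.observe(); print(np.array(s["ee_pos"]),np.round(s["contact_force"],1),R(s).round(4).tolist())
E
```

```text
[ 0.50686408 -0.19673726  0.1288412 ] [ 0.3 -0.8 -0.8] [[1.0, 0.0007, -0.0011], [0.0011, -0.0001, 1.0], [0.0007, -1.0, -0.0001]]
```

Request:
arm_command(
  plan=[
    {"claw": 10, "dx": 0.003, "dy": 0, "dz": 0.056, "roll": 0},
    {"claw": 10, "dx": 0, "dy": 0, "dz": 0, "roll": 0},
    {"claw": 10, "dx": 0, "dy": 0.1, "dz": 0, "roll": 0},
    {"claw": 10, "dx": 0, "dy": 0.1, "dz": 0, "roll": 0},
    {"claw": 10, "dx": 0, "dy": 0, "dz": 0, "roll": 0},
  ],
)

```text
t: 26.95
ee_pos: [0.5063, -0.1948, 0.1215]
ee_rot: [0.707, -0.707, 0.0, 0.001]
contact_force: [0.0, -0.4, -1.6]
opening: 0.0187
```

Request:
arm_command(
  plan=[
    {"claw": 10, "dx": 0, "dy": 0.1, "dz": 0, "roll": 0},
    {"claw": 10, "dx": 0, "dy": 0.07, "dz": 0, "roll": 0},
    {"claw": 10, "dx": 0, "dy": 0, "dz": 0, "roll": 0},
    {"claw": 10, "dx": 0, "dy": 0, "dz": 0, "roll": 0},
  ],
)

```text
t: 27.28
ee_pos: [0.5066, -0.195, 0.1171]
ee_rot: [0.707, -0.707, -0.0, 0.001]
contact_force: [0.5, -0.3, -0.6]
opening: 0.0187
```

```bash
python3 - <<'E'
from h import *
s=env.observe(); print(np.array(s["ee_pos"]).round(4),np.round(s["contact_force"],1),np.round(s["wrist_torque"],3))
E
```

```text
[ 0.5066 -0.195   0.1171] [ 0.5 -0.3 -0.6] [-0.028 -0.009  0.01 ]
```

Request:
arm_command(
  plan=[
    {"claw": 10, "dx": 0.01, "dy": 0.04, "dz": 0, "roll": 0},
    {"claw": 10, "dx": 0, "dy": 0.04, "dz": 0, "roll": 0},
    {"claw": 10, "dx": 0, "dy": 0.04, "dz": 0, "roll": 0},
    {"claw": 10, "dx": 0, "dy": 0.04, "dz": 0, "roll": 0},
    {"claw": 10, "dx": 0, "dy": 0.04, "dz": 0, "roll": 0},
  ],
)

```text
t: 27.7
ee_pos: [0.507, -0.195, 0.1111]
ee_rot: [-0.707, 0.707, 0.0, -0.0]
contact_force: [-0.1, 0.3, -1.5]
opening: 0.0187
```

Request:
arm_command(
  plan=[
    {"claw": 10, "dx": 0, "dy": 0.05, "dz": 0, "roll": 0},
    {"claw": 10, "dx": 0, "dy": 0.05, "dz": 0, "roll": 0},
    {"claw": 10, "dx": 0, "dy": 0.05, "dz": 0, "roll": 0},
    {"claw": 10, "dx": 0, "dy": 0.05, "dz": 0, "roll": 0},
    {"claw": 10, "dx": 0, "dy": 0, "dz": 0, "roll": 0},
  ],
)

```text
t: 28.12
ee_pos: [0.5068, -0.1949, 0.1049]
ee_rot: [0.707, -0.707, -0.0, 0.001]
contact_force: [0.2, -0.1, -0.8]
opening: 0.019
```

```bash
python3 - <<'E'
from h import *
s=env.observe(); print(np.array(s["ee_pos"]).round(4),np.round(s["contact_force"],1),np.round(s["wrist_torque"],3))
p=grab_frame("wrist"); save(p,"w6")
for b in boxes_of(p,"spindle")[:2]+boxes_of(p,"wheel_mid")[:2]: print(round(b["conf"],2),(np.array(b["box"])*[640,480,640,480]).round(1))
p=grab_frame("top"); 
for b in boxes_of(p,"wheel_mid")[:3]: print(round(b["conf"],2),(np.array(b["box"])*[640,480,640,480]).round(1))
E
```

```text
[ 0.5068 -0.1949  0.1049] [ 0.2 -0.1 -0.8] [0.01  0.018 0.042]
0.64 [290.1 261.8  44.9  32.5]
0.75 [242.7 239.4 140.5 121.4]
0.93 [134.  285.4  37.7  38.9]
0.69 [207.2 320.4  36.   38.3]
0.51 [398.1 264.4  15.6  18.3]
```

Request:
arm_command(
  plan=[
    {"claw": 10, "dx": 0, "dy": 0.07, "dz": 0, "roll": 0},
    {"claw": 10, "dx": 0, "dy": 0.07, "dz": 0, "roll": 0},
    {"claw": 10, "dx": 0, "dy": 0.07, "dz": 0, "roll": 0},
    {"claw": 10, "dx": 0, "dy": 0.07, "dz": 0, "roll": 0},
    {"claw": 10, "dx": 0, "dy": 0, "dz": 0, "roll": 0},
  ],
)

```text
t: 28.78
ee_pos: [0.5067, -0.1948, 0.0963]
ee_rot: [0.707, -0.707, -0.0, 0.001]
contact_force: [-0.2, 0.1, -1.5]
opening: 0.019
```

Request:
arm_command(
  plan=[
    {"claw": 10, "dx": 0, "dy": 0.03, "dz": 0, "roll": 0},
    {"claw": 10, "dx": 0, "dy": 0.03, "dz": 0, "roll": 0},
    {"claw": 10, "dx": 0, "dy": 0.03, "dz": 0, "roll": 0},
    {"claw": 10, "dx": 0, "dy": 0.03, "dz": 0, "roll": 0},
    {"claw": 10, "dx": 0, "dy": 0, "dz": 0, "roll": 0},
  ],
)

```text
t: 29.2
ee_pos: [0.507, -0.195, 0.0931]
ee_rot: [0.707, -0.707, -0.0, 0.001]
contact_force: [0.3, 0.2, -1.1]
opening: 0.0188
```

Request:
arm_command(
  plan=[
    {"claw": 10, "dx": 0, "dy": 0.04, "dz": 0, "roll": 0},
    {"claw": 10, "dx": 0, "dy": 0.04, "dz": 0, "roll": 0},
    {"claw": 10, "dx": 0, "dy": 0.04, "dz": 0, "roll": 0},
    {"claw": 10, "dx": 0, "dy": 0.03, "dz": 0, "roll": 0},
    {"claw": 10, "dx": 0, "dy": 0, "dz": 0, "roll": 0},
  ],
)

```text
t: 29.62
ee_pos: [0.5069, -0.195, 0.0885]
ee_rot: [0.707, -0.707, -0.0, 0.001]
contact_force: [-1.3, 0.5, -1.2]
opening: 0.019
```

Request:
arm_command(
  plan=[
    {"claw": 10, "dx": 0, "dy": 0.025, "dz": 0, "roll": 0},
    {"claw": 10, "dx": 0, "dy": 0.025, "dz": 0, "roll": 0},
    {"claw": 10, "dx": 0, "dy": 0, "dz": 0, "roll": 0},
    {"claw": 10, "dx": 0, "dy": 0, "dz": 0, "roll": 0},
  ],
)

```text
t: 29.95
ee_pos: [0.507, -0.195, 0.0873]
ee_rot: [-0.707, 0.707, 0.0, -0.0]
contact_force: [0.0, 0.2, -0.4]
opening: 0.0189
```

Request:
arm_command(
  plan=[
    {"claw": 10, "dx": 0, "dy": 0.018, "dz": 0, "roll": 0},
    {"claw": 10, "dx": 0, "dy": 0.018, "dz": 0, "roll": 0},
    {"claw": 10, "dx": 0, "dy": 0, "dz": 0, "roll": 0},
    {"claw": 10, "dx": 0, "dy": 0, "dz": 0, "roll": 0},
  ],
)

```text
t: 30.28
ee_pos: [0.5071, -0.195, 0.0864]
ee_rot: [-0.707, 0.707, 0.0, -0.0]
contact_force: [-0.8, -0.3, 1.1]
opening: 0.0189
```

Request:
arm_command(
  plan=[
    {"claw": 10, "dx": 0, "dy": 0.014, "dz": 0, "roll": 0},
    {"claw": 10, "dx": 0, "dy": 0, "dz": 0, "roll": 0},
    {"claw": 10, "dx": 0, "dy": 0, "dz": 0, "roll": 0},
  ],
)

```text
t: 30.53
ee_pos: [0.5071, -0.1951, 0.0861]
ee_rot: [-0.707, 0.707, 0.0, -0.0]
contact_force: [-2.0, 0.0, 3.4]
opening: 0.019
```

Request:
arm_command(
  plan=[
    {"claw": 21, "dx": 0, "dy": 0, "dz": 0, "roll": 0},
    {"claw": 23, "dx": 0, "dy": 0, "dz": 0, "roll": 0},
    {"claw": 27, "dx": 0, "dy": 0, "dz": 0, "roll": 0},
    {"claw": 32, "dx": 0, "dy": 0, "dz": 0, "roll": 0},
    {"claw": 36, "dx": 0, "dy": 0, "dz": 0, "roll": 0},
  ],
)

```text
t: 30.95
ee_pos: [0.507, -0.1949, 0.0856]
ee_rot: [-0.707, 0.707, 0.0, -0.0]
contact_force: [0.2, -0.9, -0.2]
opening: 0.0359
```

```bash
python3 - <<'E'
from h import *
import pickle
s=env.observe(); print(np.array(s["ee_pos"]).round(4),np.round(s["contact_force"],1),s["opening"])
p=grab_frame("wrist"); save(p,"w7")
for b in boxes_of(p,"wheel_mid")[:2]: print(round(b["conf"],2),(np.array(b["box"])*[640,480,640,480]).round(1))
E
```

```text
[ 0.507  -0.1949  0.0856] [ 0.2 -0.9 -0.2] 0.03590476218238298
0.76 [245.5 237.7 137.6 124.8]
```

Request:
arm_command(
  plan=[
    {"claw": 36, "dx": 0, "dy": -0.2, "dz": 0, "roll": 0},
    {"claw": 36, "dx": 0, "dy": -0.5, "dz": 0, "roll": 0},
    {"claw": 36, "dx": 0, "dy": -0.8, "dz": 0, "roll": 0},
    {"claw": 36, "dx": 0, "dy": -0.8, "dz": 0, "roll": 0},
    {"claw": 36, "dx": 0.3, "dy": -0.5, "dz": 0, "roll": 0},
  ],
)

```text
t: 31.47
ee_pos: [0.5157, -0.196, 0.1728]
ee_rot: [-0.707, 0.707, 0.0, 0.001]
contact_force: [0.7, -0.6, 0.2]
opening: 0.036
```

Request:
arm_command(
  plan=[
    {"claw": 36, "dx": 0.4, "dy": 0, "dz": 0, "roll": 0},
    {"claw": 36, "dx": 0, "dy": 0, "dz": 0, "roll": 0},
    {"claw": 36, "dx": 0, "dy": 0, "dz": 0, "roll": 0},
    {"claw": 36, "dx": 0, "dy": 0, "dz": 0, "roll": 0},
    {"claw": 36, "dx": 0, "dy": 0, "dz": 0, "roll": 0},
  ],
)

```text
t: 31.88
ee_pos: [0.5271, -0.195, 0.1692]
ee_rot: [0.707, -0.707, 0.0, 0.001]
contact_force: [-0.1, 0.2, -0.6]
opening: 0.036
```

```bash
python3 - <<'E'
from h import *
s=env.observe(); print(np.array(s["ee_pos"]).round(4),np.round(s["contact_force"],1))
p=grab_frame("wrist"); save(p,"w8"); im=p["frame"]
A=lambda d:np.degrees(np.arctan2(d[1],d[0])).round(2)
for t in trace(p,"deck")[:1]:
    m=t["region"].astype(np.uint8); c=max(cv2.findContours(m,0,cv2.CHAIN_APPROX_NONE)[0],key=len)[:,0]; h=cv2.convexHull(c)[:,0]; h=h[(h[:,1]<290)&(h[:,1]>80)]; X=back(p,h,.074)[:,:2]
    g=least_squares(lambda v:np.hypot(*(X-v[:2]).T)-.155,[.5835,-.189],loss='soft_l1',f_scale=.002).x; print("deck centre",g.round(4))
for t in trace(p,"wheel_mid")[:2]:
    m=t["region"].astype(np.uint8); 
    if not m.any(): continue
    c=max(cv2.findContours(m,0,cv2.CHAIN_APPROX_NONE)[0],key=len)[:,0]; h=cv2.convexHull(c)[:,0]; print("wheel",t["conf"],h.min(0),h.max(0))
    for z in(.078,.083,.09):
        X=back(p,h,z)[:,:2]; f=least_squares(lambda v:np.hypot(*(X-v[:2]).T)-v[2],[.507,-.195,.031],loss='soft_l1',f_scale=.0007).x
        print(z,f.round(4),"ang",A(f[:2]-[.5835,-.189]), A(f[:2]-g))
hsv=cv2.cvtColor(im,cv2.COLOR_RGB2HSV); mm=(hsv[...,0]>18)&(hsv[...,0]<35)&(hsv[...,1]>100)&(hsv[...,2]>120)
y,x=np.nonzero(mm[5:90,270:340]); print("ptr px",x.min()+270,x.max()+270,y.min()+5,y.max()+5)
q=grab_frame("scene"); save(q,"s9")
for k in("wheel_mid","jar","brush_holder","bezel"):
    for b in boxes_of(q,k)[:3]: print(k,round(b["conf"],2),(np.array(b["box"])*[640,480,640,480]).round())
E
```

```text
[ 0.5271 -0.195   0.1692] [-0.1  0.2 -0.6]
deck centre [ 0.584  -0.1892]
wheel 0.69 [265 165] [360 258]
0.078 [ 0.5088 -0.195   0.0321] ang -175.42 -175.61
0.083 [ 0.5074 -0.195   0.0314] ang -175.5 -175.69
0.09 [ 0.5055 -0.195   0.0304] ang -175.61 -175.79
ptr px 285 323 11 80
wheel_mid 0.91 [406. 186.  28.  21.]
wheel_mid 0.73 [217. 228.  24.  18.]
wheel_mid 0.58 [344. 177.  26.  17.]
jar 0.84 [453. 195.  38.  38.]
brush_holder 0.77 [313. 299.  28.  48.]
bezel 0.66 [105. 243.  54.  46.]
```

```bash
python3 -c "
from rig import env
print(env.job_done())"
```

```text
the job is handed in; nothing more can be done
None
```

The deck is turned to the front, the hour wheel is on the empty spindle with its pipe up, and the job is handed in. It took about 32 of the 72 seconds.

- **Turning the deck:** I turned it about 165° clockwise with a closed fingertip on the bare margin. The highest force at any reading was 11.4 N. Readings came only at the end of each short move, so brief peaks between them could not be seen. The finger slid at first, until I pressed a little harder.
- **Alignment:** The last wrist view put the spindle at about -175.6° and the pointer between -175.9° and -176.5°. That is within about 1°, roughly the measuring error.
- **Placing the wheel:** I took the smallest wheel from the tray. It measured 62 mm across. It went down over the pin with no noticeable side force until it met the collar at about 80 mm, where about 81 mm was expected. It saw about 3.4 N before I opened the fingers.
- **Final state:** The wheel is centred where the collar was measured, to within about 0.5 mm, and the gripper is clear of everything. The jar, brush holder and bezel are where they were, to within the detector's few pixels of scatter.
- **Weaker checks:**
  - An outline fit of the wheel in the gripper was poor, about 2 mm, so I relied on its other measurements.
  - The spindle detector's angle readings during the turn were up to about 7° off, so I used the collar position instead.
  - I had no picture views left for the end, so the final seating was checked by force, height and network outlines only.

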